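# Tuck the shield plate under the amplifier's cover flap and hold it down

### The job

Holding the scraper block, wipe the three brass chips off the amplifier's deck into the yellow catch tray on its side, and stand or lay the scraper back on the bench. Then take the copper shield plate by its black bar and tuck its white-lined edge under the blue flap until the white line on it is hidden, square to and centred on the deck, without lifting the flap; push the plate down flat against the springy black gasket and finish while still holding it pressed flat there. Move the chips with nothing but the scraper, and leave the other things on the bench where they are.

Things in the scene. Friction and masses are not known exactly. Their poses are not given: they have to be found in the camera images.
- chassis: Fixed open amplifier, a dark box with a bare aluminium deck on top. Origin on the bench below the deck; x from the deck's open front edge (nearest the robot) towards the blue flap, y towards the yellow tray, z up. Deck 50 mm above the bench, y -75 to +75 mm, front edge at x = -70; the flap covers it from x = +10 to +125. A rib under the flap stops the plate at x = +38.
- tray (a point): Middle of the inner floor of the yellow catch tray, fixed along the +y side of the chassis (at chassis x = -5, y = +121 mm), 3 mm above the bench. Inside 144 mm (x) by 86 mm (y), rim 30 mm above the bench. Axes as the chassis.
- flap (a joint): Hinge of the blue flap (light sheet, 120 g, 4 mm thick, 150 mm wide), along its far side, 115 mm behind its free lip: 0 = lying in place, grows (rad) as it is lifted; falls back by its weight. At 0 the gap between deck and flap is 9 mm. It counts as lifted beyond 0.07 rad, about 8 mm at the lip.
- flap_lip (a point): Middle of the lower edge of the flap's free lip, 59 mm above the bench; at chassis x = +10, y = 0 mm. Its axes are those of the chassis when the flap lies in place.
- gasket (a joint): Travel of the springy black gasket strip across the deck, 8 mm wide (x) and 110 mm long (y), at chassis x = -60 mm: 0 = standing 5 mm above the deck, 0.005 m = pressed flush with the deck. Needs 2.4 N to begin to move and 8.4 N to be flush.
- plate_bar (a point): Middle of the black grip bar on the copper shield plate (150 g). Plate 100 (x) by 120 (y) by 4 mm; the bar stands on it, 12 mm thick (x), 50 long (y), its top 40 mm above the plate's underside. Point 22 mm above the underside, 30 mm behind the plate's centre. x points to the edge to tuck (white line), z up. Starts flat on the bench.
- plate_edge (a point): Middle of the plate's leading edge, on the underside: 80 mm ahead (x) of and 22 mm below the middle of the grip bar. The 3 mm wide white line ends 18 mm behind this edge. Same axes.
- scraper_mid (a point): Centre of the scraper, an upright wooden block with an orange foot, 56 mm wide (x), 22 mm thick (y), 76 mm high (z), 120 g; point 38 mm above its foot. Starts standing on the bench.
- chip0: Loose brass chip, 13 x 12 x 11 mm, 14 g; origin at the centre of its underside. Starts on the deck between the gasket and the flap, within x -42 to -2 and y -45 to +52 mm of the chassis.
- chip1: Loose brass chip, 13 x 12 x 11 mm, 14 g; origin at the centre of its underside. Starts on the deck between the gasket and the flap, within x -42 to -2 and y -45 to +52 mm of the chassis.
- chip2: Loose brass chip, 13 x 12 x 11 mm, 14 g; origin at the centre of its underside. Starts on the deck between the gasket and the flap, within x -42 to -2 and y -45 to +52 mm of the chassis.
- plate: The copper shield plate itself; origin at the centre of its underside (see plate_bar).
- scraper: The scraper itself; origin at the centre of its foot (see scraper_mid).
- spool: Bystander: white spool of solder, 56 mm across, 46 mm high; origin under its centre.
- meter: Bystander: grey hand multimeter lying flat, 150 x 78 x 36 mm; origin under its centre.
- driver: Bystander: screwdriver lying on the bench, about 200 mm long.
- jar: Bystander: small amber jar, 48 mm across, 55 mm high; origin under its centre.
- mug: Bystander: blue mug, 80 mm across, 90 mm high; origin under its centre.
- mic: Bystander: desk microphone, base 90 x 80 mm, 170 mm high; origin under its base's centre.
There are look-alikes about, which are no part of the job. Of the things shaped like the scraper, the wooden one is meant. What is meant by the plate is not pink, and is the smaller of those in its own colour.

How it is judged:
By the outcome, as a careful person would: the job done as asked, in the order asked, and still so for the second after the job is handed in, while the arm keeps its last pose, push and grip.
It also fails if it takes over 64 s, if anything falls off the work surface, if the arm or the gripper's body presses on something with over 40 N, if the wrist force passes 120 N, or if a joint passes its speed limit or range.

### The arm

A 6-joint arm with a two-finger parallel gripper is mounted at the origin on the work surface. World frame = base frame: x ahead of the robot, y to its left, z up, the work surface at z = 0. Lengths are in m, angles in rad, forces in N, time in s.
With the tool pointing down it reaches from about 0.25 to 0.775 m from the base axis. Payload 4 kg.
Tool frame: the origin (TCP) lies midway between the tips of the shut fingers; the grasp point (between the pads) lies 19 mm behind it; z points along the fingers, x is the direction in which the jaws open and shut, and the axes are right-handed (so a half turn about z gives the same grasp; the last joint's range is limited). The gripper opens to 94 mm and grips with 3 to 60 N. Pads are 16 mm wide; open, the fingers measure 119 mm over their backs; the gripper's body (75 mm by 177 mm) begins 78 mm behind the grasp point.
Start: joints at [-1.346, 0.087, 1.371, -0, 1.684, -0.103], TCP at [0.177, -0.521, 0.206] pointing down, gripper open.
Joint ranges: [-3.1, 3.1], [-0.76, 2.03], [0.27, 2.55], [-1.08, 4.22], [0.17, 2.65], [-2.57, 2.57]. Speed limits (rad/s): [2.79, 2.79, 3.14, 3.14, 3.14, 3.14].

### API

Orientations are given as [roll, pitch, yaw] about the fixed x, y, z axes, in that order (R = Rz(yaw) Ry(pitch) Rx(roll)).
In Python, from bench import * gives the robot as it stands.
- The arm moves only by the tool send_rows, never from a script. Its argument "rows" is one flat list of numbers, 7 for each row, row after row: the shift along the world's x, y, z in mm, then the turn, a rotation vector about the world's x, y, z in degrees, then the opening, from 0 (shut) to 1 (fully open). A call has exactly 8 rows; each row shifts and turns the commanded pose from where the row before left it; what a row does not reach is not made up. A row lasts 1/8 s, in which the tool goes at most 62.5 mm and 10.7 degrees, less where a joint would pass 70% of its speed; a pose out of reach is approached as far as the arm can. A call is refused whole if a number of a shift passes 62.5 or a number of a turn 10.7, either way. A call with a gripper value outside its range is refused whole. The fingers move at their own pace and stop on an object; the grip force is fixed at half the most. Time passes only in rows, so rows that do not move let the fingers close, or fill a call up. It gives the time, the measured TCP pose, the force and the opening at its end, in the units of the state.
- get_obs(): the state, without advancing time (a new reading comes with each control period).
- snapshot(name): name is "scene" or "side" or "wrist"; returns a dict with "color" (400x640x3 uint8, red, green, blue), "intrinsics" (3x3 intrinsics, pixels), "rvec" (rotation vector, rad) and "tvec" (3), from world to camera coordinates, as OpenCV has them; the wrist camera has in their place "T_tool_cam" (4x4, takes a point from camera to tool coordinates, whose origin is the TCP and whose axes are the tool frame's). Camera axes: x right, y down, z forward; pixel columns grow to the right and rows downward; lengths in m; the calibration is good to about 2 mm. A picture is of the moment at which its call begins: read the wrist's pose just before it. There is no depth.
- close_job(): hands the job in, once; it reports no verdict.
The state is a dict: "time": time; "joint_positions": joint angles; "qvel": joint speeds; "joint_torque": joint torques, N m; "tool_pos": TCP position; "ee_rot": TCP orientation; "wrist_force": force on the tool from outside, world axes, zero at the start; "wrist_torque": the same for the moment, N m; "width": finger opening in m.
Only numpy, scipy, OpenCV 4.12 (cv2) and the standard library are available. Lean on these libraries where they do the work, as an engineer would, in place of code of your own. Each camera call takes 0.05 s, during which the arm holds its last target.

## Working session

There is one attempt and no reset: what is moved stays moved. The work goes in short steps, Python scripts to look and compute and a tool call to move; the robot and the scene stay as the last step left them, time stands still between calls to the robot, and variables do not carry over. Pictures are saved under pics/ and viewed, and the job is handed in when it is done.

Besides the shell and the picture viewer there is one more tool, called after "Call:" by a JSON object that holds its "op" and its "data". send_rows: Moves the arm, as the interface text tells. Its arguments: {"type":"object","properties":{"rows":{"type":"array","items":{"type":"number"}}},"required":["rows"]}

```bash
mkdir -p pics; ls
python3 - <<'E'
from bench import *
import cv2
print(get_obs())
for n in ["scene","side","wrist"]:
    s=snapshot(n); cv2.imwrite(f"pics/{n}0.png",s["color"][:,:,::-1])
    print({k:v for k,v in s.items() if k!="color"})
E
```

```text
pics
{'time': 0.0, 'joint_positions': array([-1.34607498e+00,  8.79346869e-02,  1.37222187e+00, -1.74127978e-05,
        1.68361598e+00, -1.03099927e-01]), 'qvel': array([ 0.0001875 , -0.00193662,  0.00052571, -0.00094273,  0.0002874 ,
       -0.00103627]), 'joint_torque': array([-2.06141907e-03, -3.40191865e+01, -3.02425039e+01,  7.15989084e-02,
        3.30542272e-02, -1.64097787e-04]), 'tool_pos': array([ 0.17695686, -0.52017731,  0.20433173]), 'ee_rot': array([-3.14138552e+00,  2.17008599e-03, -1.24297677e+00]), 'wrist_force': array([ 0.22789425,  1.54464827, -0.00916318]), 'wrist_torque': array([ 0.0459836 , -0.01110727,  0.01432315]), 'width': 0.09404095026459566}
{'intrinsics': array([[378.3211682 ,   0.        , 324.02349717],
       [  0.        , 378.3211682 , 201.91214443],
       [  0.        ,   0.        ,   1.        ]]), 'rvec': array([ 2.09178849,  1.11848819, -0.50371491]), 'tvec': array([-0.25031075, -0.19618857,  1.4803437 ])}
{'intrinsics': array([[456.39855055,   0.        , 319.64012243],
       [  0.        , 456.39855055, 196.06596521],
       [  0.        ,   0.        ,   1.        ]]), 'rvec': array([ 0.46248095, -2.71218282,  1.20561545]), 'tvec': array([0.45394535, 0.14851597, 1.23664279])}
{'intrinsics': array([[276.75370347,   0.        , 317.38210868],
       [  0.        , 276.75370347, 200.64275111],
       [  0.        ,   0.        ,   1.        ]]), 'T_tool_cam': array([[ 9.99999108e-01,  3.63458590e-04,  1.28536814e-03,
         1.21535292e-03],
       [-6.75533962e-04,  9.67750635e-01,  2.51909215e-01,
        -7.30575712e-02],
       [-1.15235726e-03, -2.51909859e-01,  9.67750017e-01,
        -1.79637796e-01],
       [ 0.00000000e+00,  0.00000000e+00,  0.00000000e+00,
         1.00000000e+00]])}
```

View pics/scene0.png

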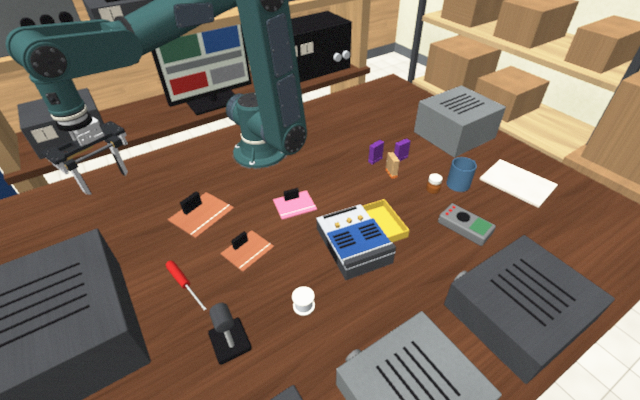

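View pics/side0.png

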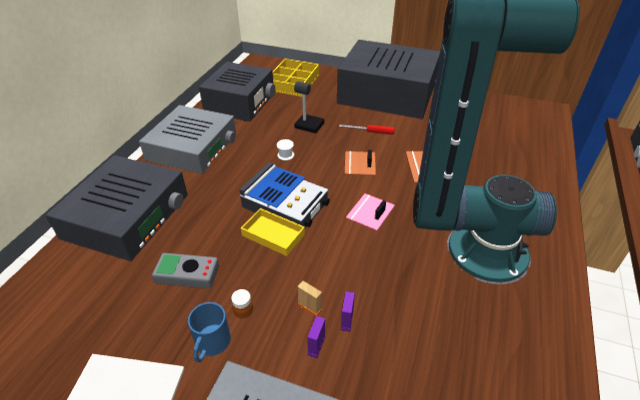

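View pics/wrist0.png

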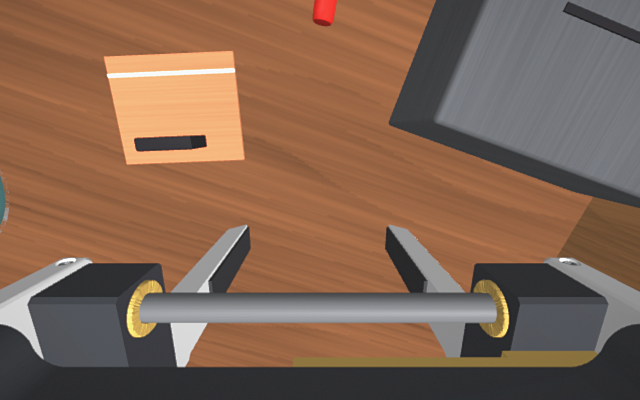

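The look-alikes, by scene pixel:
- **Scraper:** wooden block (393,166), purple blocks (376,152) and (402,150). I choose the wooden one, at side pixel (310,297).
- **Plate:** copper plates (200,213, larger) and (247,250, smaller), pink plate (295,204). I choose the smaller copper one, at side pixel (361,162).

Next I'll check both choices in close crops.

```bash
cat > crop.py <<'E'
import cv2,sys
# crop.py in out x0 y0 x1 y1 scale
def crop(i,o,x0,y0,x1,y1,s):
    im=cv2.imread(i)[y0:y1,x0:x1]; im=cv2.resize(im,None,fx=s,fy=s,interpolation=cv2.INTER_CUBIC)
    for k in range(x0-x0%10+10,x1,10): cv2.putText(im,str(k) if k%20==0 else "",(int((k-x0)*s),8),0,.3,(255,255,255),1); cv2.line(im,(int((k-x0)*s),10),(int((k-x0)*s),14),(255,255,255),1)
    for k in range(y0-y0%10+10,y1,10): cv2.putText(im,str(k) if k%20==0 else "",(0,int((k-y0)*s)+3),0,.3,(255,255,255),1); cv2.line(im,(20,int((k-y0)*s)),(24,int((k-y0)*s)),(255,255,255),1)
    cv2.imwrite(o,im)
if __name__=="__main__": crop(sys.argv[1],sys.argv[2],*map(int,sys.argv[3:7]),float(sys.argv[7]))
E
python3 crop.py pics/scene0.png pics/c1.png 300 180 430 280 6
python3 crop.py pics/side0.png pics/c2.png 230 150 350 260 5.4
python3 crop.py pics/scene0.png pics/c3.png 160 130 430 280 2.9
python3 crop.py pics/side0.png pics/c4.png 270 130 430 360 2.6
```

```text
(no output)
```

View pics/c1.png

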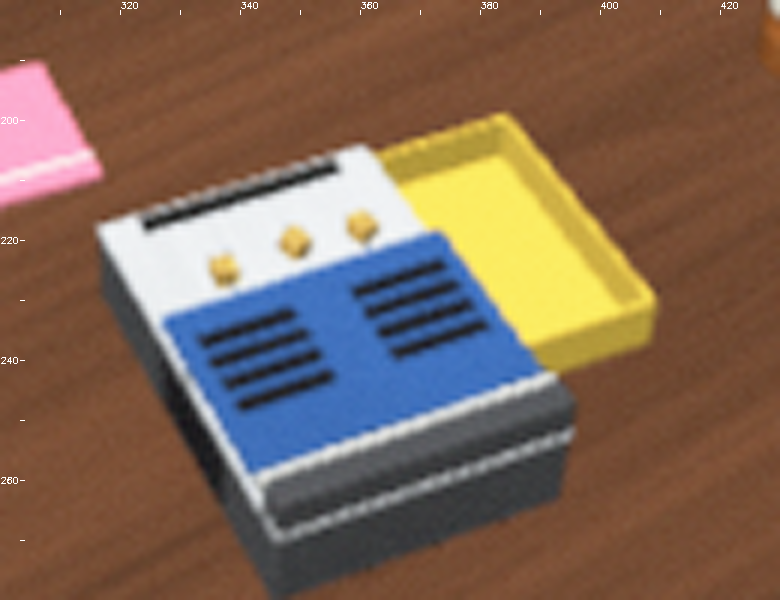

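View pics/c2.png

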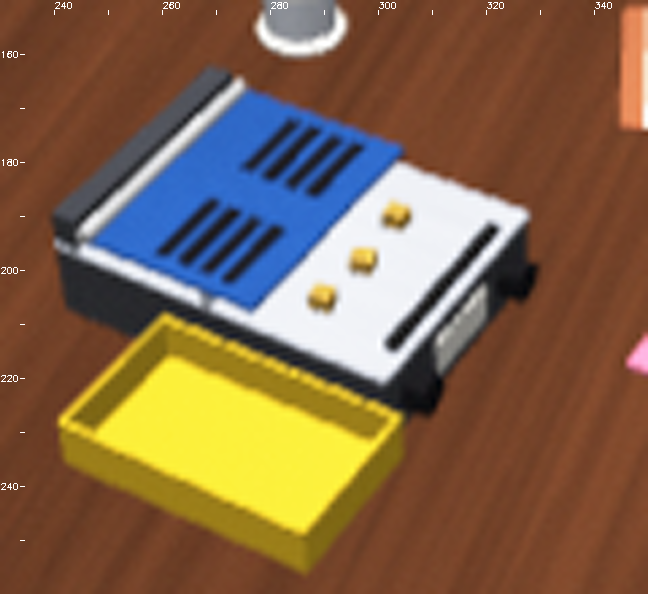

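View pics/c3.png

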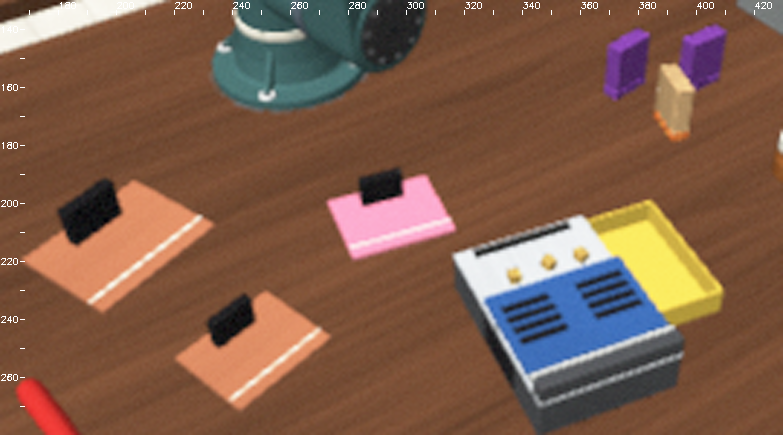

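View pics/c4.png

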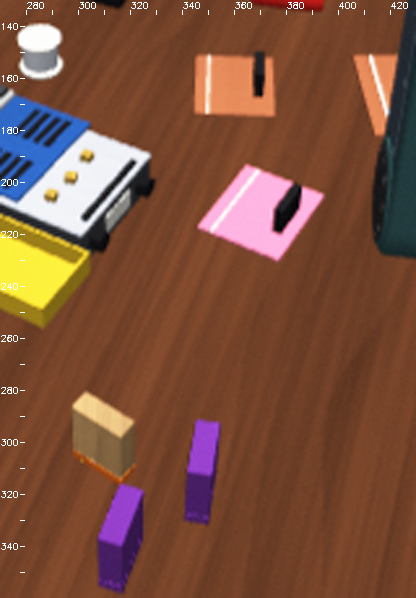

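```bash
cat > h.py <<'E'
import numpy as np,cv2
from scipy.optimize import least_squares
from scipy.spatial.transform import Rotation as Ro
from bench import *
C={}
def cams():
    if not C:
        for n in ["scene","side"]:
            C[n]=snapshot(n)
    return C
def proj(s,P):
    P=np.asarray(P,float).reshape(-1,3)
    return cv2.projectPoints(P,s["rvec"],s["tvec"],s["intrinsics"],None)[0].reshape(-1,2)
def se2(p,P):
    P=np.asarray(P,float).reshape(-1,3); c,s=np.cos(p[2]),np.sin(p[2])
    return np.c_[p[0]+c*P[:,0]-s*P[:,1],p[1]+s*P[:,0]+c*P[:,1],P[:,2]]
def fit(obs,x0):
    # obs: dict cam->list of (localpoint mm,(u,v))
    def r(p):
        o=[]
        for s,l in obs:
            o.append((proj(s,se2(p,np.array([a for a,_ in l])/1000))-np.array([b for _,b in l])).ravel())
        return np.concatenate(o)
    best=None
    for y in np.arange(-3,3.2,.5):
        q=least_squares(r,[x0[0],x0[1],y],loss='soft_l1')
        if best is None or q.cost<best.cost: best=q
    return best.x,np.round(r(best.x).reshape(-1,2),1)
def ray(s,uv,z):
    R=cv2.Rodrigues(np.asarray(s["rvec"]))[0];t=np.asarray(s["tvec"]).ravel()
    d=R.T@np.linalg.inv(s["intrinsics"])@np.array([uv[0],uv[1],1.]);o=-R.T@t
    return o+d*(z-o[2])/d[2]
def wristcam(obs=None):
    o=obs or get_obs(); s=dict(snapshot("wrist"))
    T=np.eye(4);T[:3,:3]=Ro.from_euler('xyz',o["ee_rot"]).as_matrix();T[:3,3]=o["tool_pos"]
    W=np.linalg.inv(T@s["T_tool_cam"]); s["rvec"]=cv2.Rodrigues(W[:3,:3])[0];s["tvec"]=W[:3,3]
    return s,o
E
python3 - <<'E'
from h import *
c=cams();S,D=c["scene"],c["side"]
ch,r=fit([(S,[((-70,-75,50),(316.5,217.5)),((-70,75,50),(361,204)),((10,-75,63),(327.5,233)),((10,75,63),(374,219)),((-60,-55,55),(324,217)),((-60,55,55),(356,207.5))]),
 (D,[((-70,-75,50),(327.5,189)),((-70,75,50),(299.5,220.5)),((10,-75,63),(303.5,177.5)),((10,75,63),(276,207)),((-60,-55,55),(321.5,191)),((-60,55,55),(302,215))])],(.5,0))
print("chassis",ch,np.degrees(ch[2]),r.tolist())
for nm,us,ud in [("a",(337,224),(302.5,189)),("b",(347.5,220),(295.5,197.5)),("c",(358.8,217.5),(287.7,204.5))]:
    for s,u in ((S,us),(D,ud)):
        w=ray(s,u,.057); d=w-[*ch[:2],0]; cc,ss=np.cos(ch[2]),np.sin(ch[2])
        print(nm,w.round(4),[round(1000*(cc*d[0]+ss*d[1])),round(1000*(-ss*d[0]+cc*d[1]))])
st=[(-28,-11,76),(-28,11,76),(28,11,76),(28,-11,76)]
ts=[(386.6,152.8),(393.4,151.4),(399,161.7),(391,163.4)]
td=[(316.5,297),(321.5,291.5),(302.7,280.8),(297.7,285.8)]
import itertools
# unordered: try cyclic perms for side
best=None
for k in range(4):
  for m in range(4):
    for fl in (1,-1):
     a=[(st[i],ts[i]) for i in range(4)]; 
     a=[(st[i],ts[(i*1+k)%4]) if fl==1 else (st[i],ts[(k-i)%4]) for i in range(4)]
     b=[(st[i],td[(i*1+m)%4]) if fl==1 else (st[i],td[(m-i)%4]) for i in range(4)]
     q,r=fit([(S,a),(D,b)],(.4,.3)); c_=np.abs(r).sum()
     if best is None or c_<best[0]: best=(c_,q,r)
print("scraper",best[1],np.degrees(best[1][2]),best[2].tolist())
# plate
P=[((50,-60,4)),(50,60,4),(-50,60,4),(-50,-60,4)]
us=np.array([(240,410),(330,336),(266,291),(176,358)])/2.9+[160,130]
ud=np.array([(197,113),(196,56),(273,56),(275,116)])/2.6+[270,130]
for w in (ud,ud[[1,0,3,2]]):
  q,r=fit([(S,list(zip(P,us))),(D,list(zip(P,w)))],(.5,-.2)); print("plate",q,np.degrees(q[2]),r.tolist())
print([ray(S,u,.004).round(3).tolist() for u in us],[ray(D,u,.004).round(3).tolist() for u in ud])
E
```

```text
chassis [ 0.55548847  0.02048334 -0.18680633] -10.703214180807187 [[-0.4, 0.3], [-0.3, 0.3], [-1.0, -0.1], [-0.8, -1.0], [-0.5, -0.1], [0.5, -0.6], [-0.7, 0.7], [0.5, 0.4], [0.1, 0.1], [-0.5, 0.4], [-1.0, 0.2], [-1.3, -1.1]]
a [ 0.5347 -0.0068  0.057 ] [-15, -31]
a [ 0.5387 -0.012   0.057 ] [-10, -35]
b [0.5386 0.0283 0.057 ] [-18, 5]
b [0.5444 0.0294 0.057 ] [-13, 7]
c [0.5491 0.0623 0.057 ] [-14, 40]
c [0.5544 0.0641 0.057 ] [-9, 43]
scraper [ 0.39063125  0.32864708 -0.27608905] -15.818737291343593 [[-0.5, -0.0], [0.8, -11.8], [-0.2, -1.1], [-0.4, 10.4], [0.6, -0.4], [-0.0, 0.7], [-0.9, 0.3], [-0.2, -1.0]]
plate [ 0.42954576 -0.25456458  0.26994606] 15.466769967311887 [[-0.5, -0.5], [-0.1, -0.0], [-0.3, -0.6], [-0.7, -0.7], [-0.6, -22.0], [-1.3, 22.0], [0.2, 23.4], [-1.4, -22.0]]
plate [ 0.42954366 -0.25502688  0.28379465] 16.260235572532512 [[-0.3, -0.5], [-0.2, -0.2], [-0.8, -0.5], [-0.8, -0.4], [-0.5, -0.0], [-1.3, 0.2], [-0.3, 0.1], [-0.8, 0.9]]
[[0.496, -0.299, 0.004], [0.462, -0.183, 0.004], [0.368, -0.21, 0.004], [0.401, -0.325, 0.004]] [[0.457, -0.186, 0.004], [0.493, -0.299, 0.004], [0.397, -0.333, 0.004], [0.364, -0.212, 0.004]]
```

```bash
python3 crop.py pics/scene0.png pics/d1.png 360 130 420 185 10
python3 crop.py pics/side0.png pics/d2.png 285 270 335 325 10
```

```text
(no output)
```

View pics/d1.png

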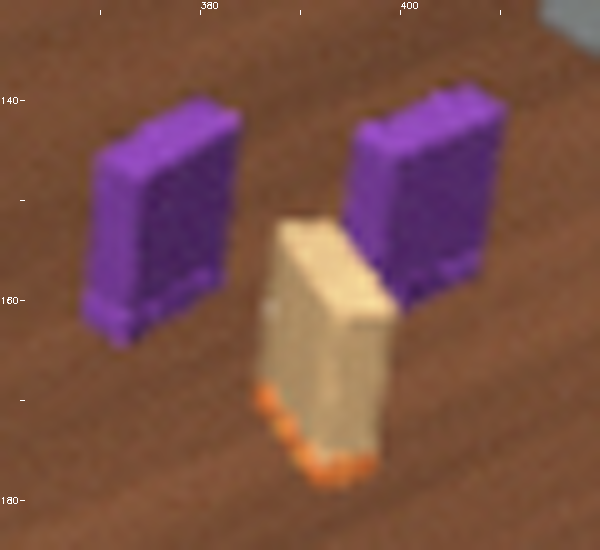

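View pics/d2.png

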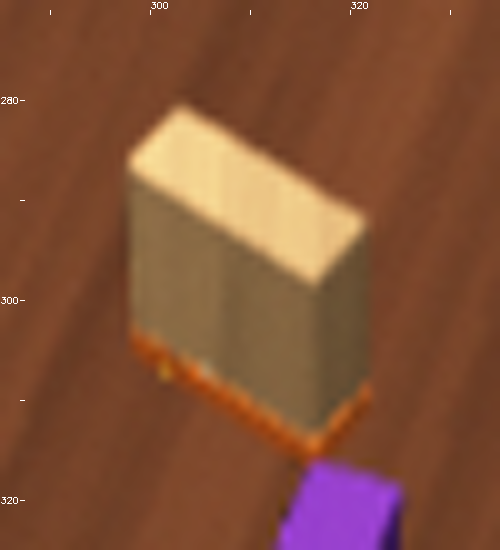

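Run:
```python
from h import *
c=cams();S,D=c["scene"],c["side"]
for u in [(388,152.3),(393.5,152),(399.5,161.5),(393.5,162)]: print("S",ray(S,u,.076).round(4))
for u in [(316.5,298),(321.5,292.5),(303,281),(298,286.5)]: print("D",ray(D,u,.076).round(4))
print("purple D top"); 
for u in [(316,316.3),(325,318.5),(318,335),(308,335)]: print(ray(D,u,.076).round(4))
for u in [(347,291.5),(354,292),(352,310),(343,309)]: print(ray(D,u,.076).round(4))
print("purple S top")
for u in [(370,145.5),(380,140),(384,141.5),(374,147)]: print(ray(S,u,.076).round(4))
for u in [(396,142.5),(406,139),(410,140.5),(400,145)]: print(ray(S,u,.076).round(4))
import numpy as np
o=get_obs();print(o["tool_pos"],o["wrist_force"],o["joint_positions"])
```

```text
S [0.3622 0.3329 0.076 ]
S [0.3718 0.3501 0.076 ]
S [0.4259 0.33   0.076 ]
S [0.4165 0.3111 0.076 ]
D [0.3664 0.3476 0.076 ]
D [0.3607 0.3297 0.076 ]
D [0.4122 0.3133 0.076 ]
D [0.4175 0.3318 0.076 ]
purple D top
[0.3513 0.3931 0.076 ]
[0.331  0.3918 0.076 ]
[0.3319 0.4346 0.076 ]
[0.3519 0.4416 0.076 ]
[0.3064 0.3077 0.076 ]
[0.2909 0.3037 0.076 ]
[0.2816 0.3515 0.076 ]
[0.3012 0.3557 0.076 ]
purple S top
[0.2932 0.3069 0.076 ]
[0.286  0.3596 0.076 ]
[0.3019 0.3653 0.076 ]
[0.3088 0.3129 0.076 ]
[0.3317 0.3972 0.076 ]
[0.3351 0.4429 0.076 ]
[0.3508 0.4482 0.076 ]
[0.352  0.3984 0.076 ]
[ 0.177069   -0.52061832  0.20524023] [ 0.28950473 -0.6962068  -0.86543037] [-1.34607604e+00  8.73979573e-02  1.37100983e+00  1.59550153e-05
  1.68360459e+00 -1.03108043e-01]
```

Call:
{"op": "send_rows", "data": {"rows": [13.4, 53.2, 0, 0, 0, 8.9, 0.65, 13.4, 53.2, 0, 0, 0, 8.9, 0.65, 13.4, 53.2, 0, 0, 0, 8.9, 0.65, 13.4, 53.2, 0, 0, 0, 8.9, 0.65, 13.4, 53.2, 0, 0, 0, 8.9, 0.65, 13.4, 53.2, 0, 0, 0, 8.9, 0.65, 13.4, 53.2, 0, 0, 0, 8.9, 0.65, 13.4, 53.2, 0, 0, 0, 8.9, 0.65]}}

```text
time: 1.35
tool_pos: [0.2844, -0.0935, 0.2058]
ee_rot: [3.141, -0.002, 0.004]
wrist_force: [1.0, -0.3, 0.0]
width: 0.0613
```

Call:
{"op": "send_rows", "data": {"rows": [13.4, 53.2, 0, 0, 0, 8.9, 0.65, 13.4, 53.2, 0, 0, 0, 8.9, 0.65, 13.4, 53.2, 0, 0, 0, 8.9, 0.65, 13.4, 53.2, 0, 0, 0, 8.9, 0.65, 13.4, 53.2, 0, 0, 0, 8.9, 0.65, 13.4, 53.2, 0, 0, 0, 8.9, 0.65, 13.4, 53.2, 0, 0, 0, 8.9, 0.65, 13.4, 53.2, 0, 0, 0, 8.9, 0.65]}}

```text
time: 2.35
tool_pos: [0.3916, 0.3324, 0.2056]
ee_rot: [3.141, -0.0, 1.248]
wrist_force: [0.9, -0.2, 0.0]
width: 0.061
```

Run:
```python
from h import *
import pickle
s,o=wristcam(); cv2.imwrite("pics/w1.png",s["color"][:,:,::-1]); pickle.dump(s,open("w1.pkl","wb"))
print(o["time"],o["tool_pos"],np.degrees(o["ee_rot"]),o["qvel"].round(2))
```

```text
2.35 [0.39161427 0.33243417 0.20561063] [ 1.79965412e+02 -1.84186728e-02  7.15070788e+01] [ 0.62  0.79 -0.76 -0.01 -0.03 -0.61]
```

View pics/w1.png

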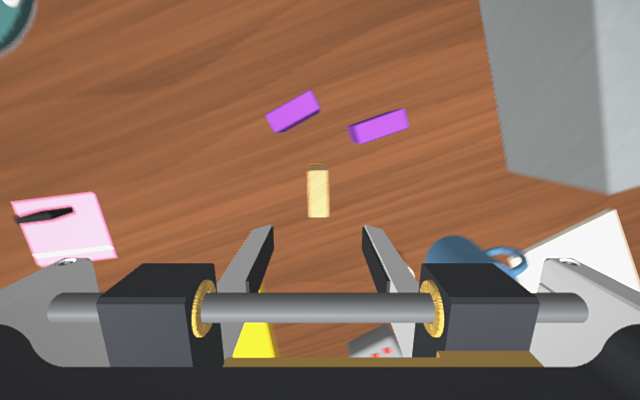

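The wrist view shows the scraper's top face at about (307–329, 169–217), between and ahead of the fingers, with the purple blocks clear of it. I'll measure it more exactly.

```bash
python3 crop.py pics/w1.png pics/w1c.png 290 155 345 230 8
```

```text
(no output)
```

View pics/w1c.png

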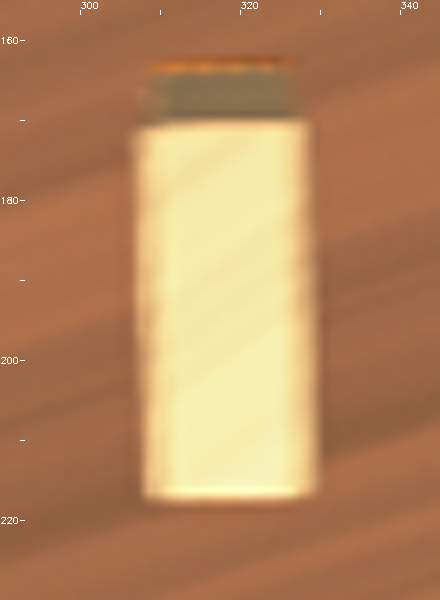

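Run:
```python
from h import *
import pickle
s=pickle.load(open("w1.pkl","rb"))
for u in [(307.8,169.7),(327.5,170),(329.3,217),(307.6,217)]: print(ray(s,u,.076).round(4))
```

```text
[0.362  0.3298 0.076 ]
[0.3693 0.3507 0.076 ]
[0.4226 0.3356 0.076 ]
[0.4146 0.3115 0.076 ]
```

Call:
{"op": "send_rows", "data": {"rows": [0.4, -0.4, -42, 0, 0, 0.2, 0.65, 0, 0, -42, 0, 0, 0.2, 0.65, 0, 0, -43, 0, 0, 0, 0.65, 0, 0, -43, 0, 0, 0, 0.65, 0, 0, 0, 0, 0, 0, 0.0, 0, 0, 0, 0, 0, 0, 0.0, 0, 0, 0, 0, 0, 0, 0.0, 0, 0, 0, 0, 0, 0, 0.0]}}

```text
time: 3.4
tool_pos: [0.393, 0.3308, 0.0374]
ee_rot: [3.139, -0.003, 1.249]
wrist_force: [0.3, 0.0, -0.4]
width: 0.0249
```

Call:
{"op": "send_rows", "data": {"rows": [0, 0, 0, 0, 0, 0, 0, 0, 0, 50, 0, 0, 0, 0, 6, -25, 62, 0, 0, 1.2, 0, 20, -60, 10, 0, 0, 1.3, 0, 26, -60, 0, 0, 0, 1.3, 0, 26, -60, 0, 0, 0, 1.3, 0, 26, -60, 0, 0, 0, 1.3, 0, 25, -60, 0, 0, 0, 1.3, 0]}}

```text
time: 4.4
tool_pos: [0.5159, 0.0166, 0.1529]
ee_rot: [3.141, -0.0, 1.384]
wrist_force: [-0.2, 0.4, -1.5]
width: 0.0217
```

Run:
```python
from h import *
import pickle
s,o=wristcam(); cv2.imwrite("pics/w2.png",s["color"][:,:,::-1]); pickle.dump(s,open("w2.pkl","wb"))
print(o["time"],o["tool_pos"],np.degrees(o["ee_rot"]),o["qvel"].round(2),o["width"])
```

```text
4.4 [0.51591661 0.01662928 0.15292749] [ 1.79991879e+02 -2.43080849e-02  7.93249693e+01] [-0.9   0.34 -0.34  0.   -0.   -1.08] 0.021656685061044602
```

View pics/w2.png

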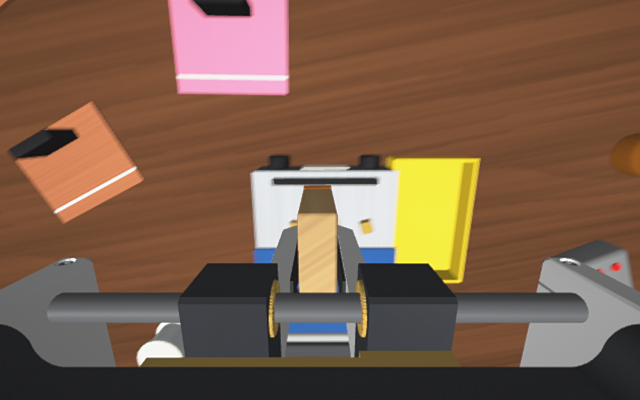

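```bash
python3 crop.py pics/w2.png pics/w2c.png 235 150 415 285 4.3; python3 crop.py pics/w2.png pics/w2d.png 0 90 160 235 4
```

```text
(no output)
```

View pics/w2c.png

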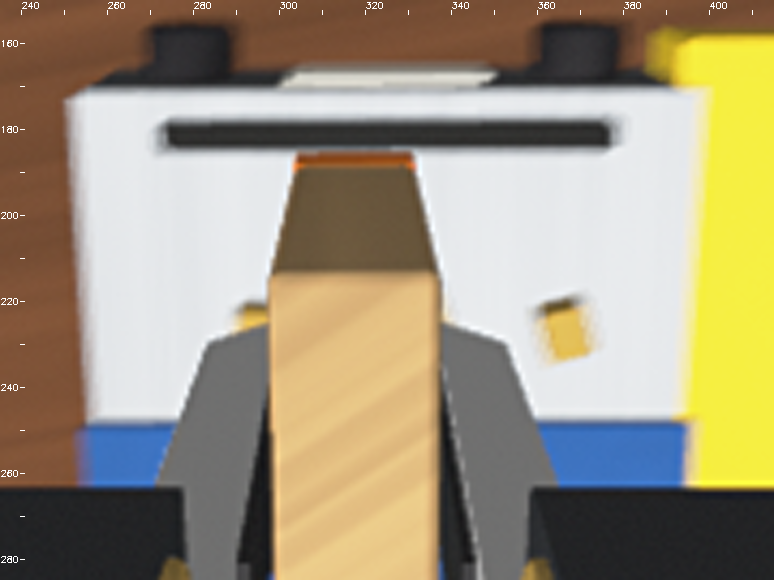

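View pics/w2d.png

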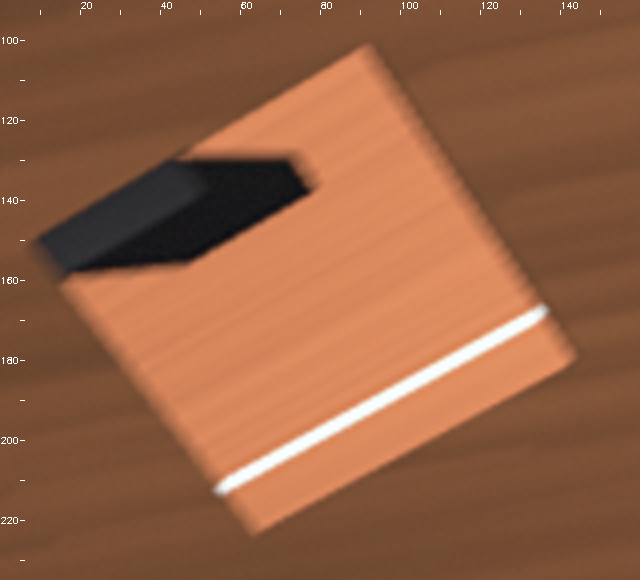

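Run:
```python
from h import *
import pickle
s=pickle.load(open("w2.pkl","rb"))
o=[((-70,-75,50),(251.7,170.7)),((-70,75,50),(399.3,170.7)),((10,-75,63),(254,248)),((10,75,63),(395.2,248)),((-64,-55,55),(273.3,178)),((-64,55,55),(377.3,178)),((-56,-55,55),(273.3,184)),((-56,55,55),(377.3,184))]
ch,r=fit([(s,o)],(.55,.02)); print("ch",ch,np.degrees(ch[2]),r.tolist())
P=[(50,-60,4),(50,60,4),(-50,60,4)]
# image corners: lead edge (63,224)->(143,179); other (92,101)
u=np.array([(253,535),(576,355),(371,43)])/4+[0,90]
for k in (u,u[[1,0,2]]):
    w=[ray(s,a,.004).round(4) for a in k]; print(w)
P=[(50,60,4),(50,-60,4),(-50,60,4),(-50,-60,4)]
for idx in ([0,1,3],[1,0,2]):
    q,r=fit([(s,[(P[i],u[j]) for j,i in enumerate(idx)])],(.43,-.25)); print(q,np.degrees(q[2]),r.tolist())
c_,s_=np.cos(ch[2]),np.sin(ch[2])
for ux in [(366.5,225.5),(293.5,223)]:
    w=ray(s,ux,.061)-[*ch[:2],0]; print(1000*(c_*w[0]+s_*w[1]),1000*(-s_*w[0]+c_*w[1]))
print("foot")
for ux in [(303.5,185.5),(331.2,185.5)]: print(ray(s,ux,.1165).round(4))
```

```text
ch [ 0.55605914  0.01591705 -0.18670744] -10.697548295921917 [[0.4, -0.1], [-1.0, 0.0], [-0.3, -0.1], [0.9, 0.1], [-2.3, -0.8], [2.2, -0.7], [-1.9, 0.9], [1.8, 1.1]]
[array([ 0.4995, -0.3061,  0.004 ]), array([ 0.4636, -0.187 ,  0.004 ]), array([ 0.3685, -0.2134,  0.004 ])]
[array([ 0.4636, -0.187 ,  0.004 ]), array([ 0.4995, -0.3061,  0.004 ]), array([ 0.3685, -0.2134,  0.004 ])]
[ 0.44570174 -0.19914134 -0.69105675] -39.59463543309618 [[98.3, 0.2], [-76.6, -0.6], [0.0, 0.4]]
[ 0.4324924  -0.25872046  0.26565064] 15.220660595468535 [[0.9, -2.6], [-0.2, 1.2], [-0.5, 0.1]]
-14.450967094474448 43.05594638255471
-17.091618885579447 -32.677152284359565
foot
[0.4858 0.0099 0.1165]
[0.4898 0.0315 0.1165]
```

Call:
{"op": "send_rows", "data": {"rows": [0, -43.5, 0, 0, 0, -0.2, 0, 0, 0, 0, 0, 0, 0, 0, 0, 0, 0, 0, 0, 0, 0, 0, 0, -25, 0, 0, 0, 0, 0, 0, -25, 0, 0, 0, 0, 0, 0, -10, 0, 0, 0, 0, 0, 0, -5, 0, 0, 0, 0, 0, 0, 0, 0, 0, 0, 0]}}

```text
time: 5.45
tool_pos: [0.5159, -0.0241, 0.0894]
ee_rot: [3.141, -0.001, 1.381]
wrist_force: [-1.6, 1.5, 4.2]
width: 0.0217
```

Run:
```python
from h import *
import pickle
s,o=wristcam(); cv2.imwrite("pics/w3.png",s["color"][:,:,::-1]); pickle.dump(s,open("w3.pkl","wb"))
print(o["time"],o["tool_pos"],np.degrees(o["ee_rot"]),o["qvel"].round(2),o["width"],o["wrist_force"])
for n in ("scene","side"):
    cv2.imwrite(f"pics/{n}3.png",snapshot(n)["color"][:,:,::-1])
from crop import crop
crop("pics/w3.png","pics/w3c.png",235,130,455,285,3.6)
crop("pics/side3.png","pics/s3c.png",230,100,350,240,4)
```

```text
5.45 [ 0.51589801 -0.02407016  0.08937125] [ 1.79949847e+02 -7.42880696e-02  7.91246224e+01] [-0.01 -0.01 -0.01 -0.   -0.01 -0.  ] 0.021654166508892975 [-1.55939269  1.53905292  4.21222382]
```

View pics/w3c.png

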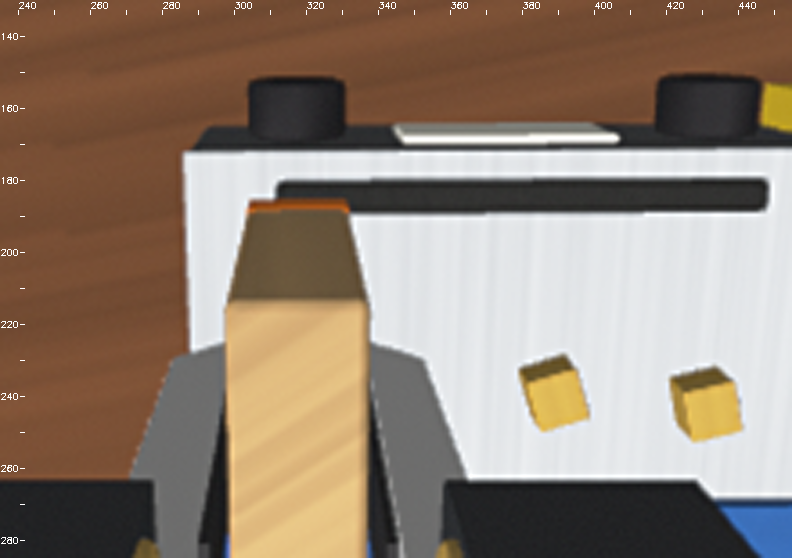

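View pics/s3c.png

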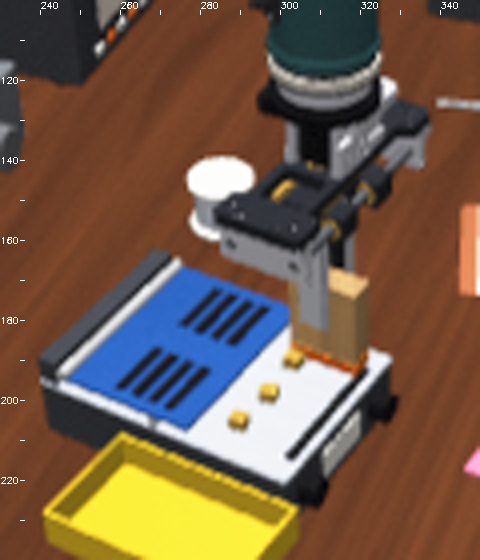

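Run:
```python
from h import *
import pickle
s=pickle.load(open("w3.pkl","rb"))
f=lambda a,b:(235+a/3.6,130+b/3.6)
o=[((-70,-75,50),f(184,152)),((-64,-55,55),f(278,182)),((-64,55,55),f(767,178)),((-56,-55,55),f(278,212)),((-56,55,55),f(768,210)),((-63,65,50),(235+773/3.6,-999))][:5]
o2=[o[0]]
for oo in (o,):
    ch,r=fit([(s,oo)],(.55,.02)); print("ch",ch,np.degrees(ch[2]),r.tolist())
ch=np.array([.556,.0182,-.1868])
for p,u in o: print(p,(proj(s,se2(ch,np.array([p])/1000))-u).round(1))
print(proj(s,se2(ch,np.array([[10,75,63],[10,0,63]])/1000)))
print("lip pix", f(725,503), f(760,502))
c=cams()
for k,pt in (("scene",None),("side",None)):
    pass
for u in (f(558,405),f(712,417)):
    w=ray(s,u,.061)-[*ch[:2],0]; c_,s_=np.cos(ch[2]),np.sin(ch[2]); print(1000*(c_*w[0]+s_*w[1]),1000*(-s_*w[0]+c_*w[1]))
```

```text
ch [ 0.55514212  0.01863337 -0.18070706] -10.353751877652506 [[-0.3, -0.4], [-1.3, -0.4], [3.3, -0.4], [-1.2, 1.3], [1.9, 0.7]]
(-70, -75, 50) [[-0.1  0.2]]
(-64, -55, 55) [[-1.2  0.4]]
(-64, 55, 55) [[3.3 1.2]]
(-56, -55, 55) [[-1.1  2. ]]
(-56, 55, 55) [[1.8 2.2]]
[[469.36948524 270.86971257]
 [378.32851956 271.07012862]]
lip pix (436.3888888888889, 269.72222222222223) (446.1111111111111, 269.44444444444446)
-14.454236868686479 8.558673360894746
-11.459680019542018 43.452571679874865
```

Call:
{"op": "send_rows", "data": {"rows": [0, 0, 9, 0, 0, 0, 0, 3, -5, 0, 0, 0, 0, 0, 3.2, -5, 0, 0, 0, 0, 0, 0, 0, -4, 0, 0, 0, 0, 0, 0, -5, 0, 0, 0, 0, 0, 0, 0, 0, 0, 0, 0, 1.7, 8.8, 0, 0, 0, 0, 0, 2.4, 12.8, 0, 0, 0, 0, 0]}}

```text
time: 6.7
tool_pos: [0.5259, -0.0127, 0.0878]
ee_rot: [-3.141, -0.0, 1.38]
wrist_force: [0.6, -0.3, -1.1]
width: 0.0219
```

Run:
```python
from h import *
s,o=wristcam(); cv2.imwrite("pics/w4.png",s["color"][:,:,::-1])
d=o["tool_pos"][:2]-[.5558,.0185];p=-.186;c,q=np.cos(p),np.sin(p)
print(o["time"],o["tool_pos"],c*d[0]+q*d[1],-q*d[0]+c*d[1],np.degrees(o["ee_rot"]),o["wrist_force"])
from crop import crop
crop("pics/w4.png","pics/w4c.png",235,130,455,285,3.6)
```

```text
6.7 [ 0.52587159 -0.01267653  0.08783384] -0.02364674166529438 -0.03617343710133153 [-1.79986419e+02 -1.73321974e-02  7.90598504e+01] [ 0.61749933 -0.32790588 -1.08461619]
```

View pics/w4c.png

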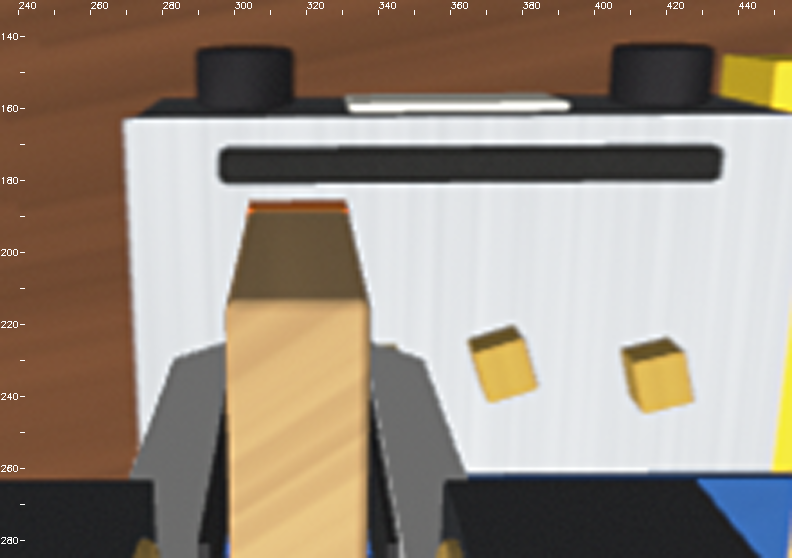

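The foot is clear of the gasket at (303–329, 186), and chip a shows just ahead of the finger at (340,226). I'll start the sweep now.

Call:
{"op": "send_rows", "data": {"rows": [2.8, 14.7, 0, 0, 0, 0, 0, 2.8, 14.7, 0, 0, 0, 0, 0, 2.8, 14.7, 0, 0, 0, 0, 0, 2.8, 14.7, 0, 0, 0, 0, 0, 2.8, 14.7, 0, 0, 0, 0, 0, 2.8, 14.7, 0, 0, 0, 0, 0, 2.8, 14.7, 0, 0, 0, 0, 0, 2.8, 14.7, 0, 0, 0, 0, 0]}}

```text
time: 7.75
tool_pos: [0.5485, 0.1052, 0.088]
ee_rot: [-3.142, -0.0, 1.38]
wrist_force: [0.1, 0.5, -1.3]
width: 0.0218
```

Run:
```python
from h import *
s,o=wristcam(); cv2.imwrite("pics/w5.png",s["color"][:,:,::-1])
d=o["tool_pos"][:2]-[.5558,.0185];p=-.186;c,q=np.cos(p),np.sin(p)
print(o["time"],o["tool_pos"],c*d[0]+q*d[1],-q*d[0]+c*d[1],np.degrees(o["ee_rot"]),o["wrist_force"])
from crop import crop
cv2.imwrite("pics/side5.png",snapshot("side")["color"][:,:,::-1])
cv2.imwrite("pics/scene5.png",snapshot("scene")["color"][:,:,::-1])
crop("pics/side5.png","pics/s5c.png",220,100,350,260,3.6)
crop("pics/scene5.png","pics/e5c.png",300,130,430,290,3.6)
```

```text
7.75 [0.54846684 0.10522739 0.08797464] -0.02324512151273888 0.08387537845720607 [-1.79999905e+02 -1.09223424e-02  7.90810703e+01] [ 0.09278161  0.5422998  -1.30556008]
```

View pics/s5c.png

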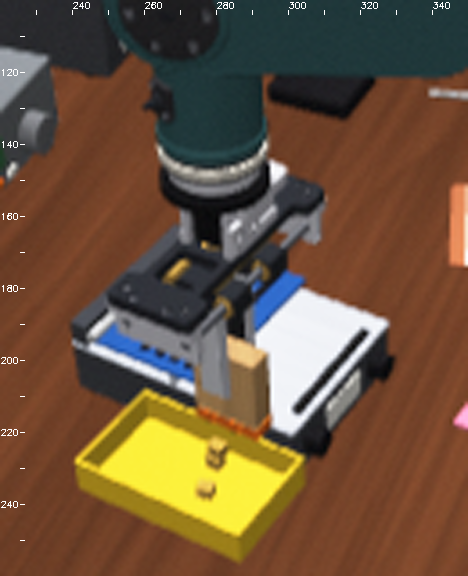

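View pics/e5c.png

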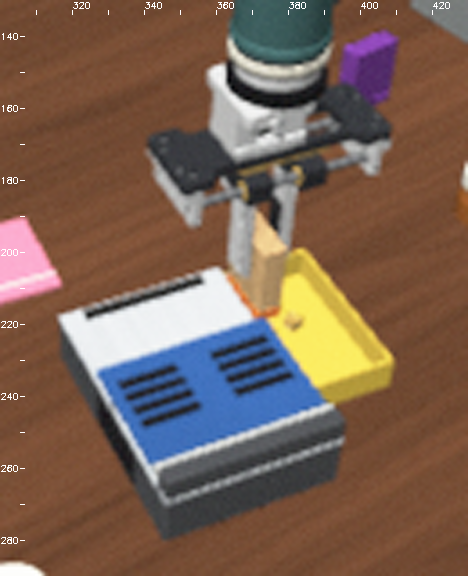

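View pics/w5.png

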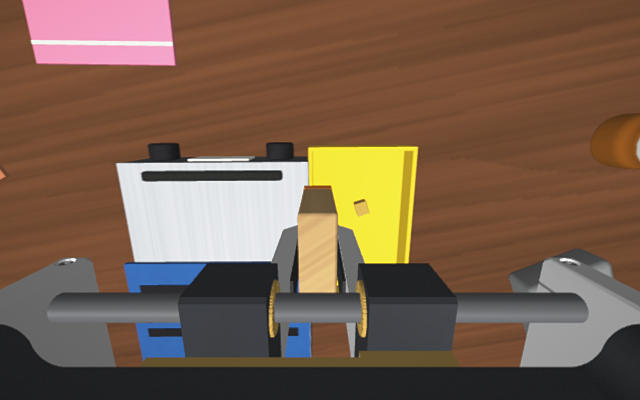

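Call:
{"op": "send_rows", "data": {"rows": [0, 0, 60, 0, 0, 0, 0, -31, 45, 0, 0, 0, 0, 0, -31, 45, 0, 0, 0, 0, 0, -31, 45, 0, 0, 0, 0, 0, -31, 45, 0, 0, 0, 0, 0, -32, 47, 0, 0, 0, 0, 0, 0, 0, -50, 0, 0, 0, 0, 0, 0, -30, 0, 0, 0, 0]}}

```text
time: 8.9
tool_pos: [0.391, 0.331, 0.0661]
ee_rot: [-3.141, 0.002, 1.382]
wrist_force: [-0.6, 0.1, -0.8]
width: 0.0215
```

Run:
```python
from h import *
o=get_obs()
print(o["time"],o["tool_pos"],np.degrees(o["ee_rot"]),o["wrist_force"])
cv2.imwrite("pics/side6.png",snapshot("side")["color"][:,:,::-1])
cv2.imwrite("pics/scene6.png",snapshot("scene")["color"][:,:,::-1])
from crop import crop
crop("pics/side6.png","pics/s6c.png",220,150,350,370,2.7)
crop("pics/scene6.png","pics/e6c.png",300,130,430,290,3.6)
o=get_obs()
print(o["time"],o["tool_pos"],np.degrees(o["ee_rot"]),o["wrist_force"])
```

```text
8.9 [0.39101841 0.33098283 0.06614382] [-1.79948743e+02  9.45629197e-02  7.91737121e+01] [-0.59437035  0.08500561 -0.80958762]
9.0 [0.38946769 0.3291125  0.06384665] [-179.65432343    0.37259983   79.08740494] [ 0.00561006 -0.90940828 -1.86920326]
```

View pics/s6c.png

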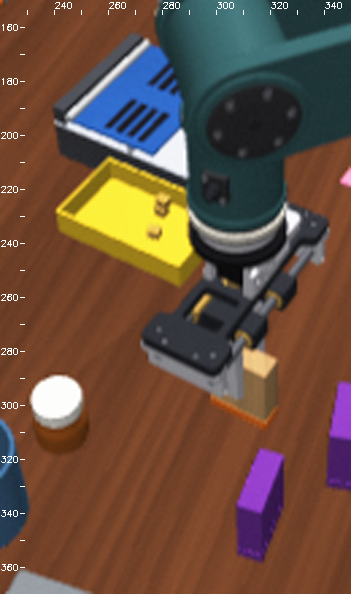

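View pics/e6c.png

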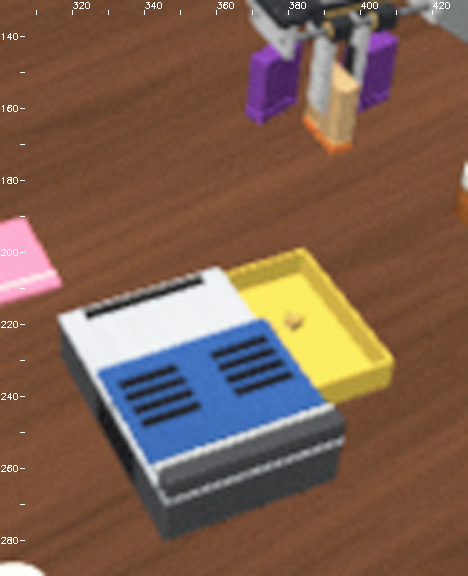

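Call:
{"op": "send_rows", "data": {"rows": [0, 0, -12, 0, 0, 0, 0, 0, 0, -8, 0, 0, 0, 0, 0, 0, -4, 0, 0, 0, 0, 0, 0, -2, 0, 0, 0, 0, 0, 0, -1, 0, 0, 0, 0, 0, 0, 0, 0, 0, 0, 0, 0, 0, 0, 0, 0, 0, 0, 0, 0, 0, 0, 0, 0, 0]}}

```text
time: 10.0
tool_pos: [0.3923, 0.3313, 0.0411]
ee_rot: [3.141, -0.0, 1.38]
wrist_force: [0.3, 0.3, -1.8]
width: 0.0217
```

Call:
{"op": "send_rows", "data": {"rows": [0, 0, -2, 0, 0, 0, 0, 0, 0, -1.5, 0, 0, 0, 0, 0, 0, -0.5, 0, 0, 0, 0, 0, 0, 0, 0, 0, 0, 0, 0, 0, 0, 0, 0, 0.1, 0.6, 0, 0, 0, 0, 0, 0.2, 0.6, 0, 0, 0, 0, 0, 0, 0.6, 0, 0, 0, 0, 0, 0, 0.6]}}

```text
time: 11.0
tool_pos: [0.3923, 0.3312, 0.037]
ee_rot: [3.141, -0.0, 1.385]
wrist_force: [-0.1, 0.3, -0.5]
width: 0.0556
```

Run:
```python
from h import *
s,o=wristcam(); cv2.imwrite("pics/w7.png",s["color"][:,:,::-1])
print(o["time"],o["tool_pos"],o["width"],o["wrist_force"])
```

```text
11.0 [0.39233714 0.33121302 0.03703484] 0.055585815583621856 [-0.12352638  0.34893514 -0.48417625]
```

View pics/w7.png

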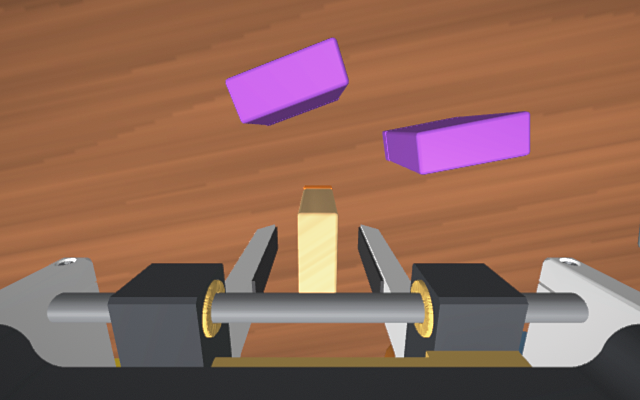

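Call:
{"op": "send_rows", "data": {"rows": [0, 0, 55, 0, 0, 0, 0.6, 0, 0, 58, 0, 0, 0, 0.6, 0, -10, 58, 0, 0, -3, 0.6, 1, -58, 0, 0, 0, -6, 0.6, 1, -58, 0, 0, 0, -6, 0.6, 1, -58, 0, 0, 0, -6, 0.6, 1, -58, 0, 0, 0, -6, 0.6, 1, -58, 0, 0, 0, -6, 0.6]}}

```text
time: 12.05
tool_pos: [0.397, 0.0295, 0.2082]
ee_rot: [3.141, -0.001, 0.807]
wrist_force: [0.6, 0.1, -0.6]
width: 0.0562
```

Call:
{"op": "send_rows", "data": {"rows": [1, -58, 0, 0, 0, -6, 0.6, 1, -58, 0, 0, 0, -6, 0.6, 1, -58, 0, 0, 0, -6, 0.6, 1, -58, 0, 0, 0, -6, 0.6, 1, -40, 0, 0, 0, -6.4, 0.6, 1, -20, 0, 0, 0, 0, 0.6, 0, 0, 0, 0, 0, 0, 0.6, 0, 0, 0, 0, 0, 0, 0.6]}}

```text
time: 13.05
tool_pos: [0.4035, -0.2595, 0.2081]
ee_rot: [-3.141, -0.0, 0.281]
wrist_force: [0.4, -0.8, -0.1]
width: 0.0566
```

Run:
```python
from h import *
import pickle
s,o=wristcam(); cv2.imwrite("pics/w8.png",s["color"][:,:,::-1]); pickle.dump(s,open("w8.pkl","wb"))
print(o["time"],o["tool_pos"],np.degrees(o["ee_rot"]),o["width"],o["wrist_force"])
```

```text
13.05 [ 0.40347329 -0.25949711  0.20810174] [-1.79964171e+02 -2.30755414e-02  1.61138807e+01] 0.056634556819175896 [ 0.35528496 -0.75770783 -0.0855696 ]
```

View pics/w8.png

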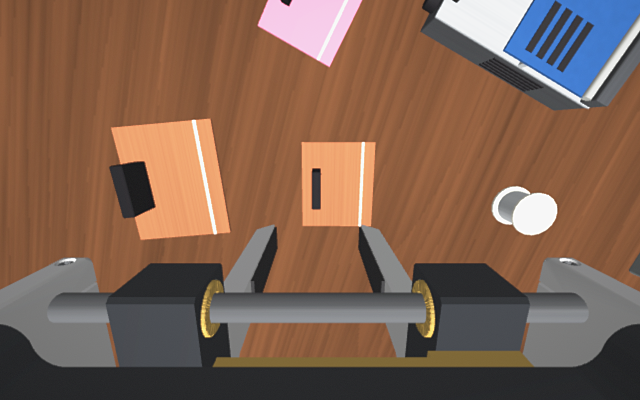

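The smaller copper plate is at (302–375, 141–227) with its bar at (316,188). The larger one is further left at (170,180). I'll fit the smaller one.

```bash
python3 crop.py pics/w8.png pics/w8c.png 290 130 390 235 5.7
```

```text
(no output)
```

View pics/w8c.png

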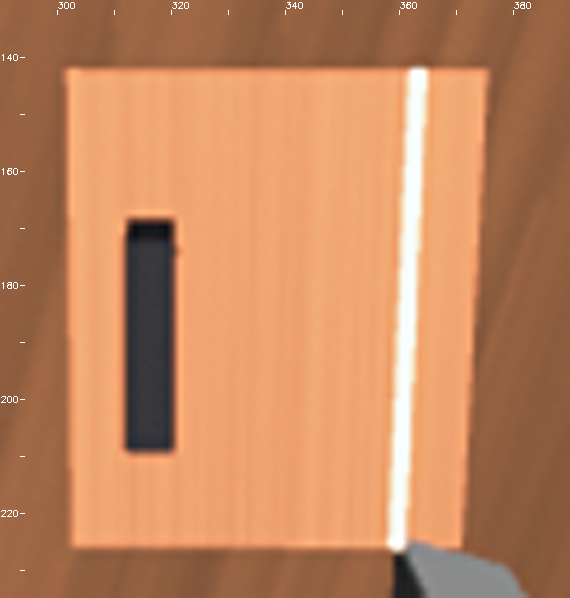

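Run:
```python
from h import *
import pickle
s=pickle.load(open("w8.pkl","rb"))
f=lambda a,b:(290+a/5.7,130+b/5.7)
o=[((50,60,4),f(489,68)),((-50,60,4),f(65,68)),((-50,-60,4),f(71,549)),((50,-60,4),f(463,549)),((-36,25,40),f(127,239)),((-24,25,40),f(174,239)),((-24,-25,40),f(174,453)),((-36,-25,40),f(126,453))]
q,r=fit([(s,o)],(.43,-.256)); print(q,np.degrees(q[2]),r.tolist())
print("bar",se2(q,[[-.03,0,0]]))
```

```text
[ 0.43305054 -0.25762249 -6.00324685] -343.9607077343571 [[-0.4, 0.4], [0.4, 0.2], [0.3, -0.7], [-0.3, -0.6], [-0.6, -0.1], [0.6, -0.1], [0.4, 0.3], [-0.3, 0.3]]
bar [[ 0.40421836 -0.26591139  0.        ]]
```

Call:
{"op": "send_rows", "data": {"rows": [0.7, -6.4, -40, 0, 0, 0, 0.6, 0, 0, -55, 0, 0, 0, 0.6, 0, 0, -55, 0, 0, 0, 0.6, 0, 0, -35, 0, 0, 0, 0.5, 0, 0, -11, 0, 0, 0, 0.4, 0, 0, -4.5, 0, 0, 0, 0.4, 0, 0, 0, 0, 0, 0, 0.4, 0, 0, 0, 0, 0, 0, 0.4]}}

```text
time: 14.1
tool_pos: [0.4051, -0.268, 0.0093]
ee_rot: [3.139, -0.002, 0.279]
wrist_force: [-0.1, 0.9, -0.2]
width: 0.0376
```

Call:
{"op": "send_rows", "data": {"rows": [0, 0, -1, 0, 0, 0, 0.0, 0, 0, 0, 0, 0, 0, 0.0, 0, 0, 0, 0, 0, 0, 0, 0, 0, 0, 0, 0, 0, 0, 0, 0, 0, 0, 0, 0, 0, 0, 0, 20, 0, 0, 0, 0, 0, 0, 50, 0, 0, 0, 0, 0, 0, 50, 0, 0, 0, 0]}}

```text
time: 15.1
tool_pos: [0.4033, -0.2667, 0.1267]
ee_rot: [-3.14, 0.001, 0.279]
wrist_force: [0.8, -0.4, -1.5]
width: 0.0116
```

Run:
```python
from h import *
import pickle
s,o=wristcam(); cv2.imwrite("pics/w9.png",s["color"][:,:,::-1]); pickle.dump(s,open("w9.pkl","wb"))
print(o["time"],o["tool_pos"],np.degrees(o["ee_rot"]),o["width"],o["wrist_force"],o["wrist_torque"])
```

```text
15.1 [ 0.40331952 -0.26665211  0.12672051] [-1.79883471e+02  7.15356604e-02  1.59794161e+01] 0.011623826048232153 [ 0.76971682 -0.42282117 -1.46221426] [-0.03055421 -0.16175357 -0.01914236]
```

View pics/w9.png

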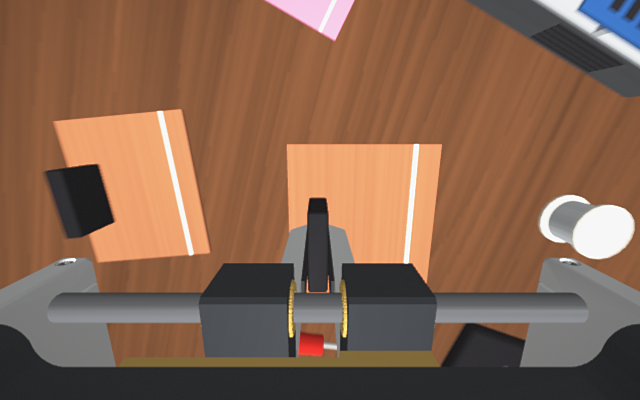

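Call:
{"op": "send_rows", "data": {"rows": [11, 43, 0, 0, 0, -3.8, 0, 11, 43, 0, 0, 0, -3.8, 0, 11, 43, 0, 0, 0, -3.8, 0, 11, 43, 0, 0, 0, -3.8, 0, 11, 43, 0, 0, 0, -3.8, 0, 11, 43, 0, 0, 0, -3.8, 0, 9, 41, 0, 0, 0, -3.8, 0, 0, 0, 0, 0, 0, 0, 0]}}

```text
time: 16.15
tool_pos: [0.4788, 0.0342, 0.1257]
ee_rot: [-3.141, 0.001, -0.181]
wrist_force: [0.2, -1.0, -1.4]
width: 0.0118
```

Call:
{"op": "send_rows", "data": {"rows": [0, 0, 0, 0.2, 1.1, 0, 0, 0, 0, 0, 0.2, 1.1, 0, 0, 0, 0, 0, 0.2, 1.1, 0, 0, 0, 0, 0, 0.2, 1.1, 0, 0, 0, 0, 0, 0, 0, 0, 0, 0, 0, 0, 0, 0, 0, 0, 0, 0, 0, 0, 0, 0, 0, 0, 0, 0, 0, 0, 0, 0]}}

```text
time: 17.15
tool_pos: [0.4789, 0.0319, 0.1266]
ee_rot: [3.141, 0.078, -0.185]
wrist_force: [-0.5, 0.5, -1.3]
width: 0.0114
```

Run:
```python
from h import *
import pickle
s,o=wristcam(); cv2.imwrite("pics/w10.png",s["color"][:,:,::-1]); pickle.dump((s,o),open("w10.pkl","wb"))
print(o["time"],o["tool_pos"],np.degrees(o["ee_rot"]),o["width"],o["wrist_force"],o["wrist_torque"])
for n in ("scene","side"): cv2.imwrite(f"pics/{n}10.png",snapshot(n)["color"][:,:,::-1])
from crop import crop
crop("pics/side10.png","pics/s10c.png",220,100,380,260,3.6)
o=get_obs();print(o["tool_pos"])
```

```text
17.15 [0.478877   0.03188603 0.12659934] [179.97553734   4.45627239 -10.60875517] 0.01141189374485683 [-0.50815318  0.47836549 -1.34922645] [-0.03943715 -0.10138009  0.0033453 ]
[0.47892559 0.03184071 0.12655826]
```

View pics/w10.png

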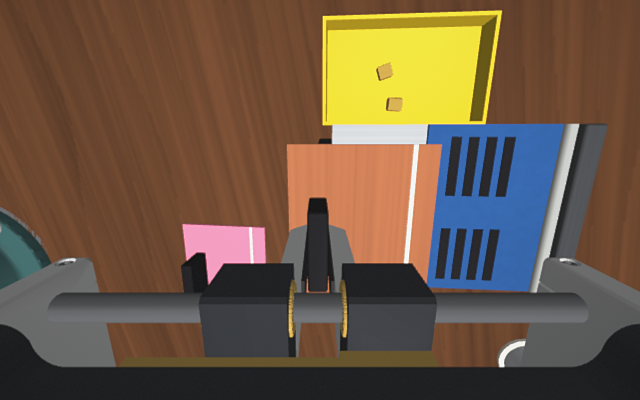

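View pics/s10c.png

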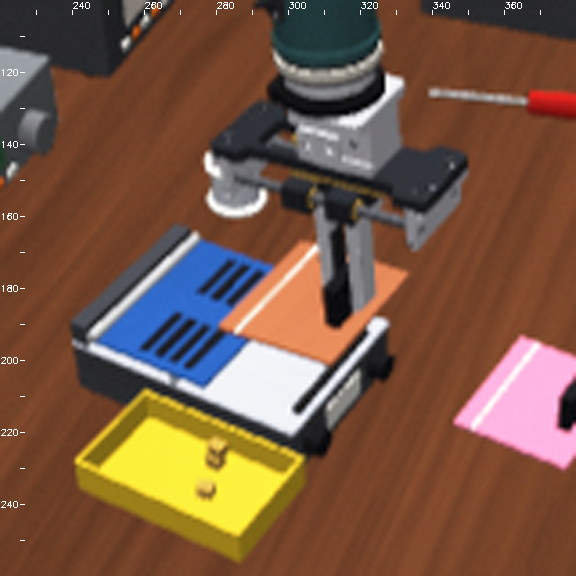

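The wrist view shows chips at (385,71) and (394,104) in the tray, and side shows a taller one at (278,225). I'll check for the third one and fit chassis and plate from this view.

Run:
```python
from crop import crop
crop("pics/w10.png","pics/w10a.png",320,5,510,130,4)
crop("pics/side10.png","pics/s10b.png",255,210,300,250,14)
crop("pics/scene10.png","pics/e10b.png",355,185,415,245,9)
crop("pics/w10.png","pics/w10b.png",275,115,575,300,2.6)
```

```text
(no output)
```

View pics/w10a.png

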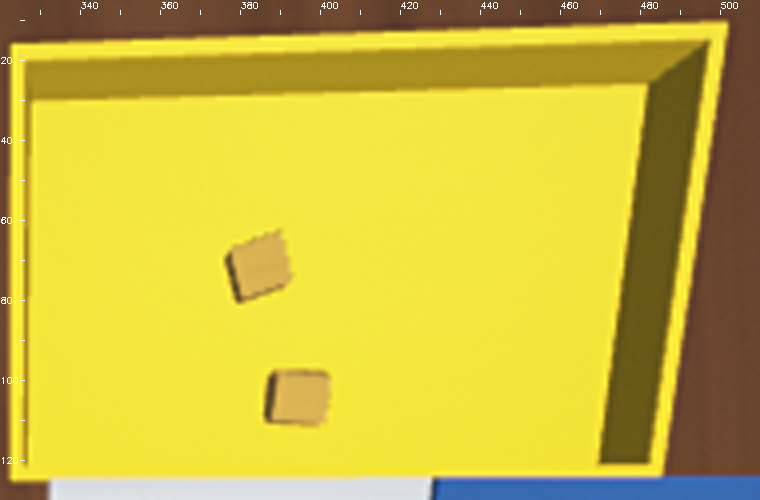

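View pics/s10b.png

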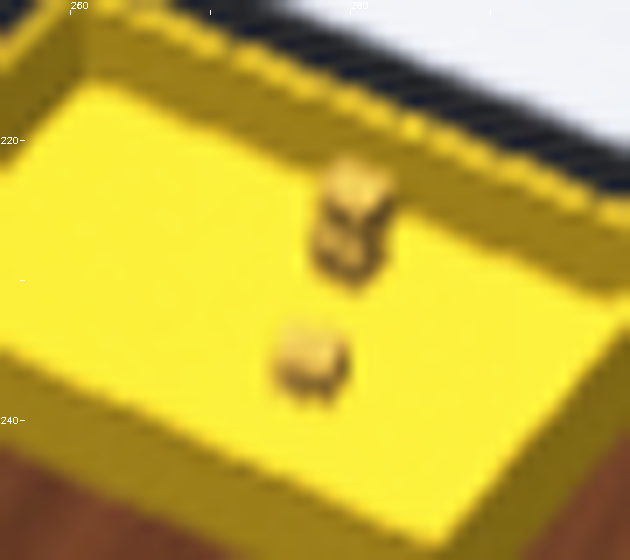

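View pics/e10b.png

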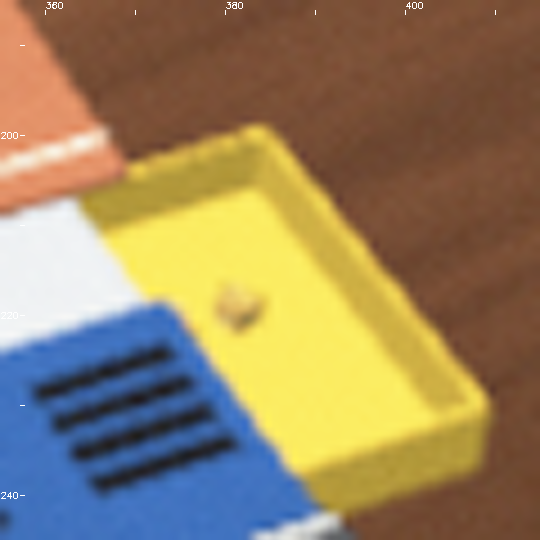

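View pics/w10b.png

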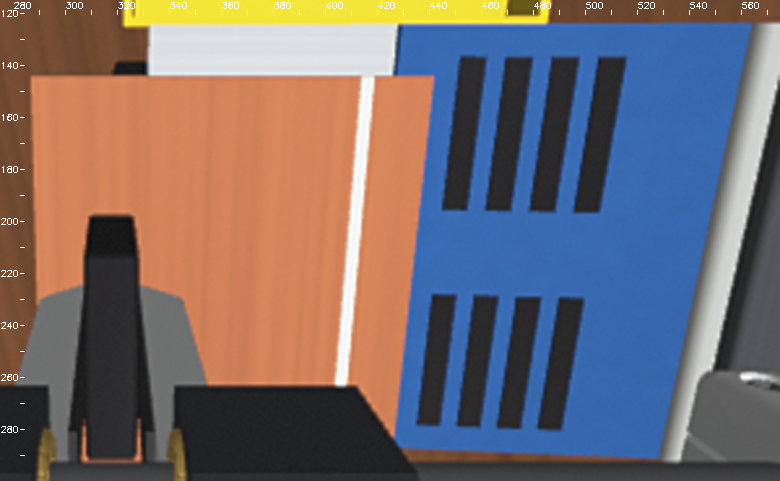

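```bash
cat > fitp.py <<'E'
from h import *
def plate_in_tool(s,o,obs,free=(0,1,2,5)):
    # plate frame = tool frame flipped (Rx pi) + offsets; params tx,ty,tz (m, plate centre wrt TCP in flipped frame), rvec
    R=Ro.from_euler('xyz',o["ee_rot"]).as_matrix()@np.diag([1,-1,-1.]); t=o["tool_pos"]
    p0=np.array([.03,0,-.008,0,0,0.])
    def pose(v):
        p=p0.copy();p[list(free)]=v
        return R@Ro.from_rotvec(p[3:]).as_matrix(), t+R@p[:3],p
    A=np.array([a for a,_ in obs])/1000;U=np.array([b for _,b in obs])
    def r(v):
        Rp,tp,_=pose(v); return (proj(s,A@Rp.T+tp)-U).ravel()
    q=least_squares(r,p0[list(free)]); Rp,tp,p=pose(q.x)
    return Rp,tp,p,r(q.x).reshape(-1,2).round(1)
E
python3 - <<'E'
from fitp import *
import pickle
s,o=pickle.load(open("w10.pkl","rb"))
f=lambda a,b:(275+a/2.6,115+b/2.6)
pl=[((50,60,4),f(434,76)),((-50,60,4),f(31,76)),((-36,25,40),f(85,257)),((-24,25,40),f(138,257)),((-36,25,4),f(91,215)),((-24,25,4),f(132,215))]
for fr in ((0,1,2),(0,1,2,5)):
    Rp,tp,p,r=plate_in_tool(s,o,pl,fr); print(p.round(4),r.tolist()); print("edge mid",(tp+Rp@[.05,0,0]).round(4))
c=[((10,75,63),f(399,24)),((125,75,63),f(750,24)),((125,-75,63),f(660,460)),((-70,75,50),f(149,24))]
ch,r=fit([(s,c)],(.556,.0185));print("ch",ch,np.degrees(ch[2]),r.tolist())
E
```

```text
[ 0.031   0.0017 -0.0056  0.      0.      0.    ] [[0.3, 0.6], [-0.2, 0.5], [-0.7, -0.4], [0.8, -0.4], [-1.1, -0.1], [0.9, -0.1]]
edge mid [0.5582 0.0188 0.1147]
[ 0.0312  0.0018 -0.0057  0.      0.      0.0034] [[0.2, 0.3], [-0.3, 0.7], [-0.6, -0.3], [0.8, -0.4], [-1.0, -0.0], [1.0, -0.1]]
edge mid [0.5583 0.019  0.1146]
ch [ 0.54891348  0.0192388  -0.1953103 ] -11.190456170415125 [[-6.9, -0.2], [6.3, 1.3], [1.9, 0.3], [-6.9, -0.9]]
```

Run:
```python
from fitp import *
import pickle
s,o=pickle.load(open("w10.pkl","rb"))
f=lambda a,b:(275+a/2.6,115+b/2.6)
c=[((10,75,63),f(399,24)),((-70,75,50),f(149,24))]
for ch in ((.5557,.0186,-.185),(.5557,.0186,-.1868),(.5555,.0205,-.1868)):
    print(ch); 
    for p,u in c: print((proj(s,se2(ch,np.array([p])/1000))-u).round(1))
    print("near flap edge pts",proj(s,se2(ch,np.array([(10,-75,63),(60,-75,63),(100,-75,63)])/1000)).round(1).tolist())
print("obs near edge",f(397,447),f(660,460))
print([ (ray(s,u,z)).round(4) for u,z in ((f(399,24),.063),(f(149,24),.05),(f(450,450),.063),(f(640,459),.063))])
```

```text
(0.5557, 0.0186, -0.185)
[[ 0.6 -1.1]]
[[-0.2 -0.7]]
near flap edge pts [[413.1, 285.5], [467.1, 287.7], [511.5, 289.6]]
(0.5557, 0.0186, -0.1868)
[[ 0.8 -1.1]]
[[-0.  -0.9]]
near flap edge pts [[412.9, 285.5], [467.0, 287.8], [511.3, 289.8]]
(0.5555, 0.0205, -0.1868)
[[ 0.4 -3.4]]
[[-0.6 -3. ]]
near flap edge pts [[412.5, 283.8], [466.6, 286.1], [511.0, 288.0]]
obs near edge (427.6923076923077, 286.9230769230769) (528.8461538461538, 291.9230769230769)
[array([0.5787, 0.0897, 0.063 ]), array([0.5007, 0.1045, 0.05  ]), array([ 0.5836, -0.0642,  0.063 ]), array([ 0.6486, -0.0767,  0.063 ])]
```

Call:
{"op": "send_rows", "data": {"rows": [-0.3, -1.7, -20, 0, 0, 0, 0, 0, 0, -20, 0, 0, 0, 0, 0, 0, -14, 0, 0, 0, 0, 0, 0, -6, 0, 0, 0, 0, 0, 0, 0, 0, 0, 0, 0, 0, 0, 0, 0, 0, 0, 0, 0, 0, 0, 0, 0, 0, 0, 0, 0, 0, 0, 0, 0, 0]}}

```text
time: 18.3
tool_pos: [0.479, 0.0301, 0.0669]
ee_rot: [3.141, 0.077, -0.185]
wrist_force: [-0.3, -0.6, -1.1]
width: 0.0119
```

Call:
{"op": "send_rows", "data": {"rows": [0, 0, -1, 0, 0, 0, 0, 0, 0, -0.5, 0, 0, 0, 0, 0, 0, -0.5, 0, 0, 0, 0, 0, 0, -0.5, 0, 0, 0, 0, 0, 0, -0.5, 0, 0, 0, 0, 0, 0, 0, 0, 0, 0, 0, 0, 0, 0, 0, 0, 0, 0, 0, 0, 0, 0, 0, 0, 0]}}

```text
time: 19.3
tool_pos: [0.4787, 0.0301, 0.0635]
ee_rot: [3.141, 0.078, -0.185]
wrist_force: [-0.4, 0.6, -1.6]
width: 0.0118
```

Run:
```python
from h import *
import pickle
s,o=wristcam(); cv2.imwrite("pics/w11.png",s["color"][:,:,::-1]); pickle.dump((s,o),open("w11.pkl","wb"))
print(o["time"],o["tool_pos"],np.degrees(o["ee_rot"]),o["wrist_force"],o["wrist_torque"])
cv2.imwrite("pics/side11.png",snapshot("side")["color"][:,:,::-1])
from crop import crop
crop("pics/w11.png","pics/w11b.png",275,90,575,300,2.6)
crop("pics/side11.png","pics/s11b.png",250,150,350,235,7)
```

```text
19.3 [0.47868243 0.03009235 0.06351606] [179.97535491   4.46619162 -10.6183337 ] [-0.37246987  0.61849808 -1.62587441] [-0.07634453 -0.03167495  0.01273104]
```

View pics/w11b.png

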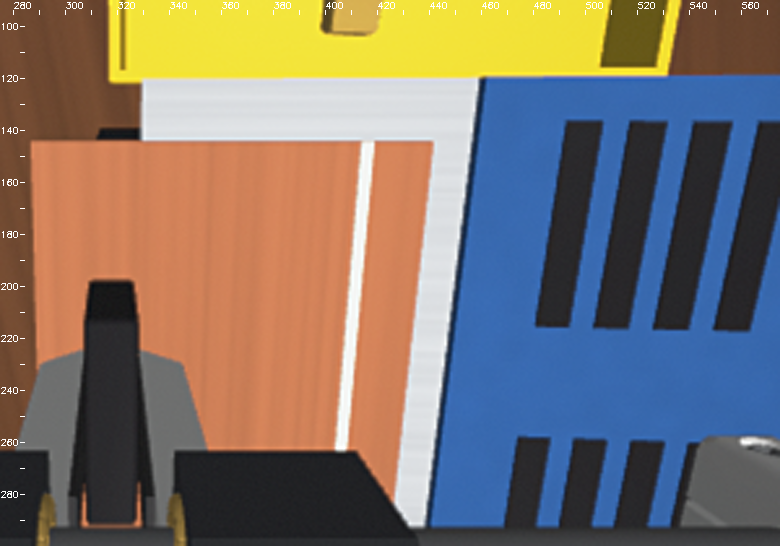

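View pics/s11b.png

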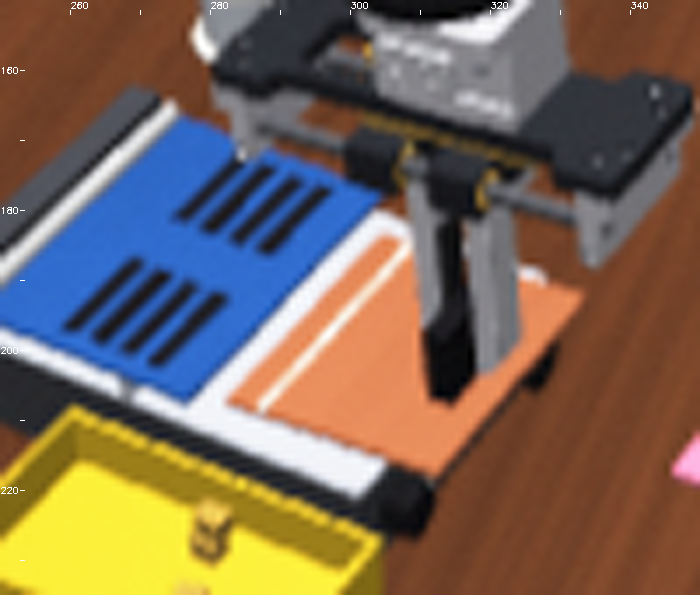

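Run:
```python
from fitp import *
import pickle
s,o=pickle.load(open("w11.pkl","rb"))
f=lambda a,b:(275+a/2.6,90+b/2.6)
pl=[((50,60,4),f(434,141)),((-50,60,4),f(31,142)),((-36,25,40),f(85,321)),((-24,25,40),f(138,321)),((-36,25,4),f(91,281)),((-24,25,4),f(132,281))]
for fr in ((0,1,2),(0,1,2,5)):
    Rp,tp,p,r=plate_in_tool(s,o,pl,fr); print(p.round(4),r.tolist()); e=tp+Rp@[.05,0,0];print("edge mid",e.round(4))
    c,q=np.cos(-.186),np.sin(-.186)
    for ch in ((.5557,.0178),(.5557,.0186)):
        d=e[:2]-ch; print(c*d[0]+q*d[1],-q*d[0]+c*d[1])
ch=(.5557,.0178,-.186)
for p,u in [((10,75,63),f(484,77)),((-70,75,50),f(143,79))]: print((proj(s,se2(ch,np.array([p])/1000))-u).round(1))
a,b=ray(s,f(484,85),.063),ray(s,f(433,500),.063); print("lip dir",np.degrees(np.arctan2(a[1]-b[1],a[0]-b[0]))-90, a,b)
a,b=ray(s,f(150,79),.05),ray(s,f(470,78),.05); print("deck side dir",np.degrees(np.arctan2(b[1]-a[1],b[0]-a[0])))
```

```text
[ 0.0311  0.0016 -0.0059  0.      0.      0.    ] [[0.1, 0.7], [-0.1, 0.2], [-0.7, -0.0], [0.8, -0.0], [-1.1, -0.5], [0.9, -0.5]]
edge mid [0.558  0.0169 0.0513]
0.002393266777955572 -0.0004933418790149245
0.002541210280068844 -0.0012795433291423446
[ 0.0312  0.0017 -0.0059  0.      0.      0.0043] [[-0.1, 0.3], [-0.3, 0.5], [-0.6, 0.1], [0.8, -0.0], [-1.0, -0.4], [1.0, -0.5]]
edge mid [0.5582 0.0171 0.0513]
0.0025392867121325734 -0.00020058688892553831
0.0026872302142458447 -0.0009867883390529584
[[ 1.  -0.1]]
[[-0.2 -0.1]]
lip dir -10.369976825490212 [0.57872374 0.08792257 0.063     ] [ 0.55931615 -0.01813408  0.063     ]
deck side dir -10.529082872204196
```

Call:
{"op": "send_rows", "data": {"rows": [4.3, -0.8, 0, 0, 0, 0, 0, 4.3, -0.8, 0, 0, 0, 0, 0, 4.3, -0.8, 0, 0, 0, 0, 0, 4.3, -0.8, 0, 0, 0, 0, 0, 4.3, -0.8, 0, 0, 0, 0, 0, 4.3, -0.8, 0, 0, 0, 0, 0, 4.2, -0.8, 0, 0, 0, 0, 0, 0, 0, 0, 0, 0, 0, 0]}}

```text
time: 20.4
tool_pos: [0.5089, 0.0244, 0.0635]
ee_rot: [3.141, 0.078, -0.185]
wrist_force: [0.5, -0.1, -2.4]
width: 0.0121
```

Run:
```python
from h import *
import pickle
s,o=wristcam(); cv2.imwrite("pics/w12.png",s["color"][:,:,::-1]); pickle.dump((s,o),open("w12.pkl","wb"))
print(o["time"],o["tool_pos"],np.degrees(o["ee_rot"]),o["wrist_force"],o["wrist_torque"])
cv2.imwrite("pics/side12.png",snapshot("side")["color"][:,:,::-1])
from crop import crop
crop("pics/w12.png","pics/w12b.png",275,90,575,300,2.6)
crop("pics/side12.png","pics/s12b.png",240,150,340,235,7)
```

```text
20.4 [0.50894808 0.02438962 0.06347824] [179.97388909   4.46589572 -10.62661004] [ 0.50486623 -0.10164783 -2.36714283] [-0.03587626 -0.08318998  0.03067618]
```

View pics/w12b.png

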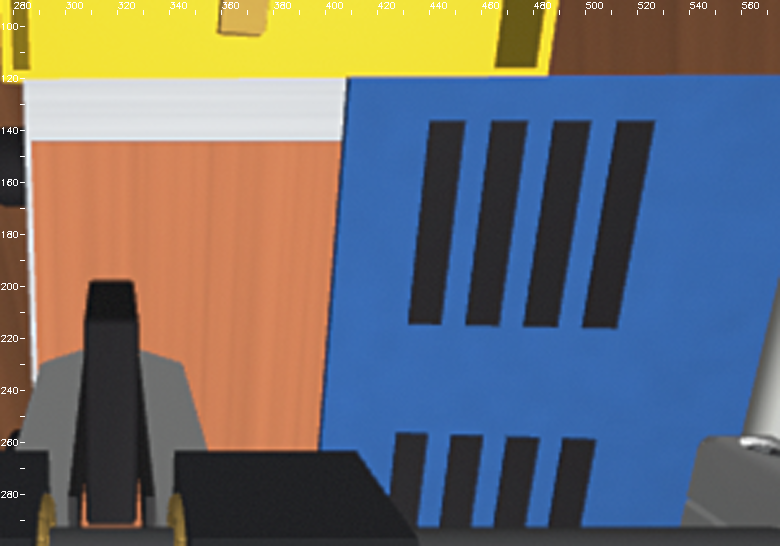

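View pics/s12b.png

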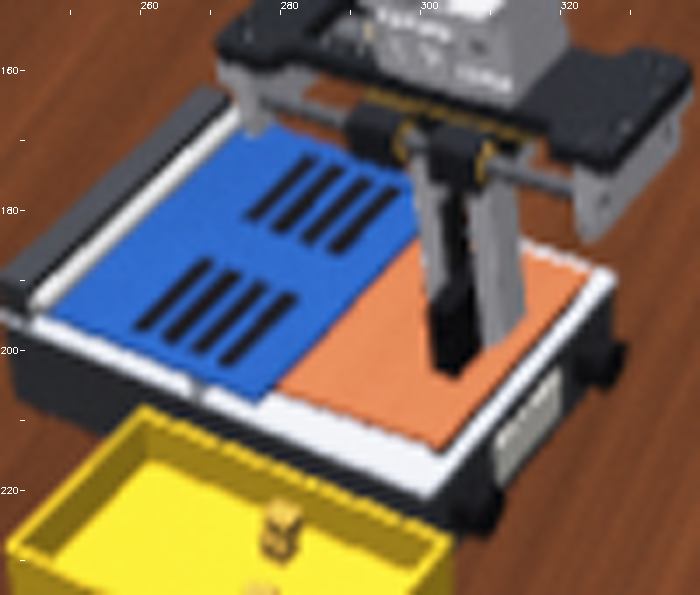

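Call:
{"op": "send_rows", "data": {"rows": [0, 0, -1.2, -0.17, -0.9, 0, 0, 0, 0, -1.2, -0.17, -0.9, 0, 0, 0, 0, -1.2, -0.17, -0.9, 0, 0, 0, 0, -1.2, -0.17, -0.9, 0, 0, 0, 0, -1.2, -0.15, -0.8, 0, 0, 0, 0, -1, 0, 0, 0, 0, 0, 0, 0, 0, 0, 0, 0, 0, 0, 0, 0, 0, 0, 0]}}

```text
time: 21.5
tool_pos: [0.5083, 0.0246, 0.0572]
ee_rot: [3.141, 0.0, -0.185]
wrist_force: [-4.2, 0.3, 6.4]
width: 0.012
```

Call:
{"op": "send_rows", "data": {"rows": [0, 0, -0.5, 0, 0, 0, 0, 0, 0, -0.5, 0, 0, 0, 0, 0, 0, -0.5, 0, 0, 0, 0, 0, 0, 0, 0, 0, 0, 0, 0, 0, 0, 0, 0, 0, 0, 0, 0, 0, 0, 0, 0, 0, 0, 0, 0, 0, 0, 0, 0, 0, 0, 0, 0, 0, 0, 0]}}

```text
time: 22.5
tool_pos: [0.5085, 0.0246, 0.0566]
ee_rot: [3.141, -0.0, -0.185]
wrist_force: [-6.7, -0.3, 9.7]
width: 0.0117
```

Run:
```python
from h import *
import pickle
s,o=wristcam(); cv2.imwrite("pics/w13.png",s["color"][:,:,::-1]); pickle.dump((s,o),open("w13.pkl","wb"))
print(o["time"],o["tool_pos"],np.degrees(o["ee_rot"]),o["wrist_force"],o["wrist_torque"],o["width"])
cv2.imwrite("pics/side13.png",snapshot("side")["color"][:,:,::-1])
from crop import crop
crop("pics/w13.png","pics/w13b.png",265,90,565,300,2.6)
crop("pics/side13.png","pics/s13b.png",240,150,340,235,7)
```

```text
22.5 [0.50847872 0.02456243 0.05658495] [ 1.79971266e+02 -2.75987321e-02 -1.06107873e+01] [-6.7428074  -0.26375072  9.68890257] [0.11093532 1.07579115 0.01108224] 0.011713225040976032
```

View pics/w13b.png

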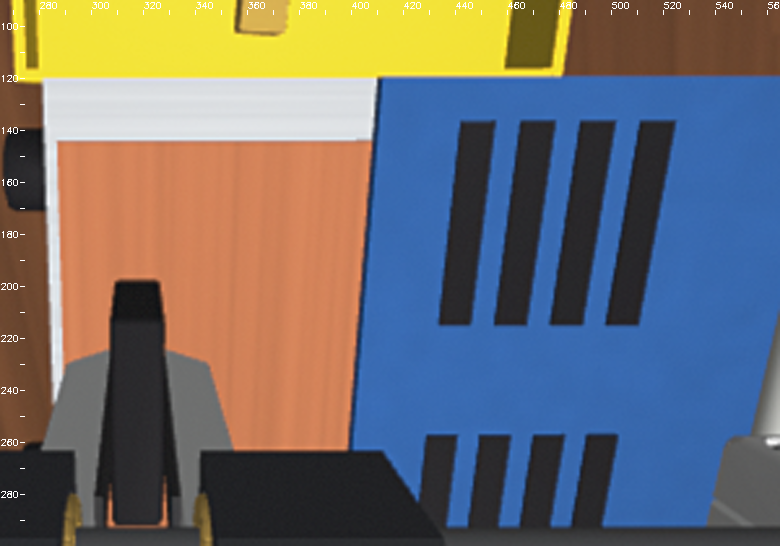

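View pics/s13b.png

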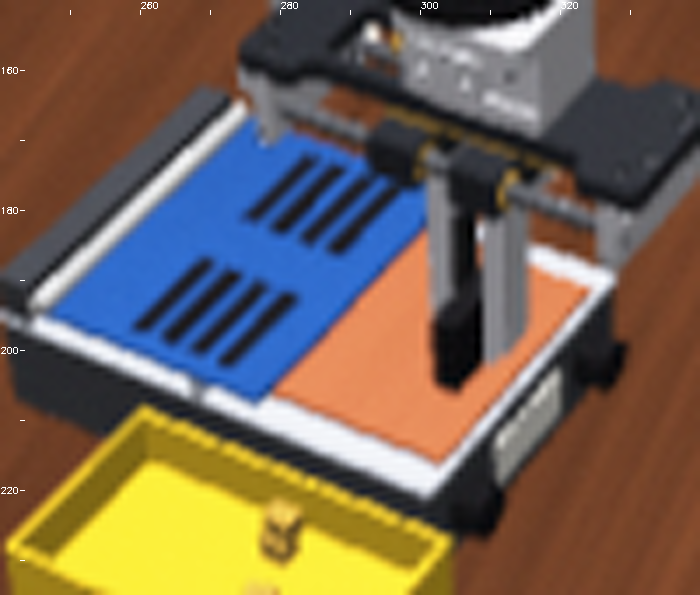

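Run:
```python
from fitp import *
import pickle
s,o=pickle.load(open("w13.pkl","rb"))
f=lambda a,b:(265+a/2.6,90+b/2.6)
c,q=np.cos(-.186),np.sin(-.186)
for n,u,z in (("rear far corner top",f(57.5,141),.054),("same",f(57.5,141),.056),("deck front corner",f(43,79),.05),("lip far",f(378,77),.063),("plate far side at lip",f(373,141),.054)):
    d=ray(s,u,z)[:2]-[.5557,.0178]; print(n,1000*(c*d[0]+q*d[1]),1000*(-q*d[0]+c*d[1]))
```

```text
rear far corner top -66.47539041216298 59.885794934097305
same -66.2626379411169 59.99614121220202
deck front corner -70.10838091928927 74.78399985571565
lip far 8.937092941207299 75.00633496886493
plate far side at lip 11.92869515743961 59.99839934217672
```

Call:
{"op": "send_rows", "data": {"rows": [-0.4, 0.1, -0.5, 0, 0, 0, 0, -0.4, 0.1, -0.5, 0, 0, 0, 0, 0, 0, -0.5, 0, 0, 0, 0, 0, 0, -0.5, 0, 0, 0, 0, 0, 0, -0.5, 0, 0, 0, 0, 0, 0, 0, 0, 0, 0, 0, 0, 0, 0, 0, 0, 0, 0, 0, 0, 0, 0, 0, 0, 0]}}

```text
time: 23.6
tool_pos: [0.5085, 0.0245, 0.0566]
ee_rot: [3.141, -0.003, -0.185]
wrist_force: [-8.5, 0.4, 18.6]
width: 0.0116
```

Run:
```python
from h import *
o=get_obs();print(o["time"],o["tool_pos"],o["wrist_force"])
for n in ("scene","side"): cv2.imwrite(f"pics/{n}14.png",snapshot(n)["color"][:,:,::-1])
o=get_obs();print(o["time"],o["tool_pos"],np.degrees(o["ee_rot"]),o["wrist_force"],o["qvel"].round(3))
from crop import crop
crop("pics/side14.png","pics/s14b.png",225,150,345,260,6)
```

```text
23.6 [0.50850819 0.02453971 0.05656945] [-8.45730433  0.44865639 18.63727151]
23.7 [0.50850048 0.02454343 0.05657984] [ 1.79967239e+02 -1.62491249e-01 -1.06125097e+01] [-7.35774449 -0.49924676 19.11861519] [ 0.    -0.001 -0.    -0.001  0.    -0.001]
```

View pics/scene14.png

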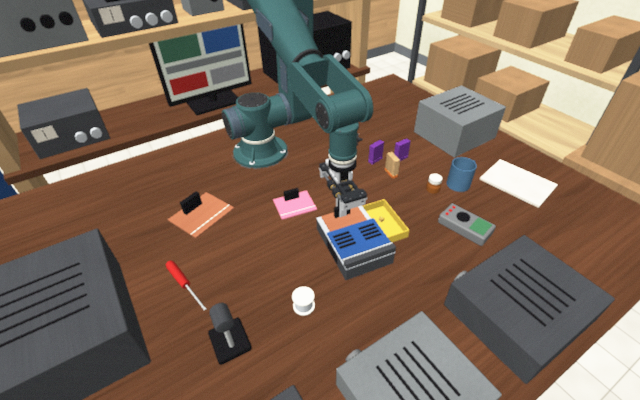

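View pics/s14b.png

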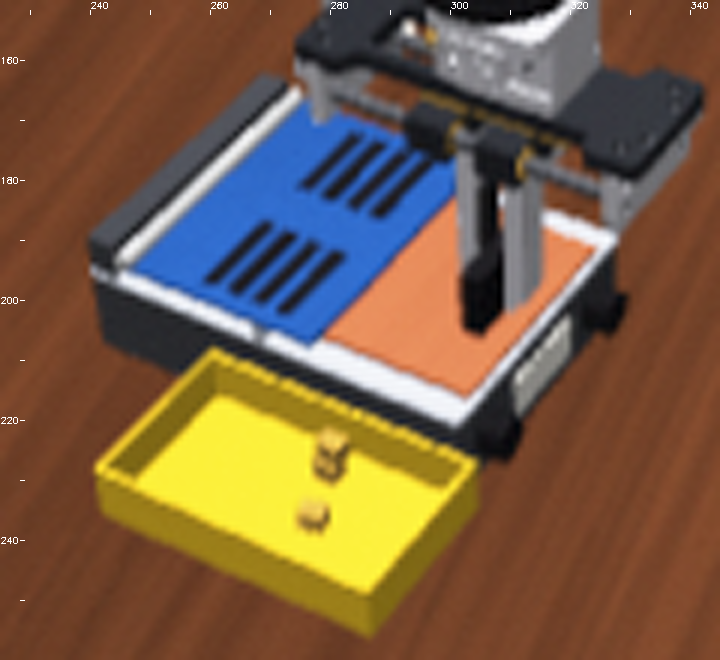

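View pics/side14.png

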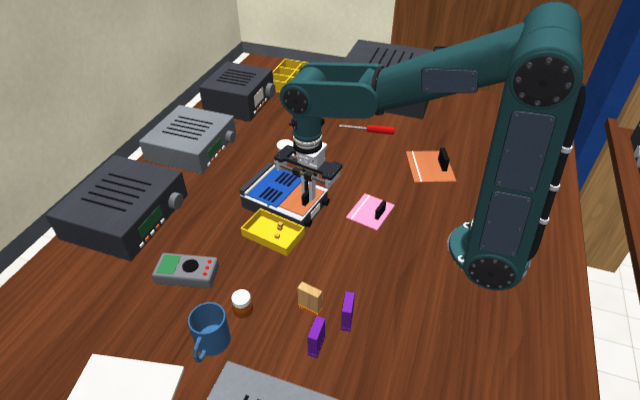

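The scraper stands at side pixel (310,297). Three chips are in the tray at about (278,225, two stacked) and (275,236). The plate is under the flap with its white line hidden, and nothing else has moved. I'll hand the job in.

```bash
python3 -c "
from bench import *
print(close_job()); o=get_obs(); print(o['time'],o['tool_pos'],o['wrist_force'])"
```

```text
the job is handed in; nothing more can be done
None
the job is handed in; nothing more can be done
```

I wiped all three brass chips into the yellow tray with the wooden scraper and stood the scraper back on the bench where it came from. Then I tucked the smaller copper plate under the blue flap and handed the job in at about 23.7 s, still holding it pressed down.

- **Plate position:** The last fit put its leading edge at chassis x of about +33.5 mm. It was centred within about 0.5 mm and square to about 0.2°. The white line was hidden and the flap looked in place in the pictures.
- **Pressed flat:** I was pushing down with about 19 N. Raising the push from about 10 N to 19 N did not lower the tool any further, so I take the gasket to be flush. There was also a steady sideways pull of about 7–8 N at the wrist, most likely friction against the deck, which I left.
- **Chips:** Two of them ended up stacked in the tray. The wrist view from above showed only two; the side view showed all three.
- **One slip:** When I first lowered the scraper, its foot pressed the gasket end with about 5 N because the arm had stopped short of the position I commanded. I lifted it, moved it over and swept clear of the gasket.
- **One disagreement:** The early chassis estimates differed by up to 4.6 mm sideways. I used the later views taken with the arm still, which agreed to about 1 mm.

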